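# Open the kitting station and load the next weld kit

### The arm

A 6-joint arm with a two-finger parallel gripper is mounted at the origin on the work surface. World frame = base frame: x ahead of the robot, y to its left, z up, the work surface at z = 0. Lengths are in m, angles in rad, forces in N, time in s.
With the tool pointing down it reaches from about 0.4 to 0.925 m from the base axis. Payload 12.5 kg.
Tool frame: the origin (TCP) lies midway between the tips of the shut fingers; the grasp point (between the pads) lies 19 mm behind it; x points along the fingers, y is the direction in which the jaws open and shut, and the axes are right-handed (so a half turn about x gives the same grasp; the last joint's range is limited). The gripper opens to 95 mm and grips with 3 to 60 N. Pads are 20 mm wide; open, the fingers measure 119 mm over their backs; the gripper's body (75 mm by 180 mm) begins 59 mm behind the grasp point.
Start: joints at [-1.415, 0.491, 1.559, -0, 1.092, -0.106], TCP at [0.162, -0.604, 0.176] pointing down, gripper open.
Joint ranges: [-3.1, 3.1], [-0.84, 2.19], [0.05, 2.79], [-1.13, 4.28], [0.06, 2.93], [-2.69, 2.69]. Speed limits (rad/s): [2.22, 2.22, 2.79, 3.14, 3.14, 3.14].

### API

Orientations are given as a unit quaternion [w, x, y, z].
In Python, from workcell import robot gives the robot as it stands.
- The arm moves only by the shell command python3 -m creep 'ROWS' [FORCE]. ROWS is JSON, a list of rows, each a list of 7 numbers: the opening, from 0 (shut) to 1 (fully open), then the shift along the tool's x, y, z in mm, then the turn, a rotation vector about the tool's x, y, z in degrees. In form: [[grip, x, y, z, ax, ay, az], ...]. A call has exactly 8 rows; each row is the pose to reach, as a shift and turn from the pose measured when the call began, along the tool's axes at that moment; what a row does not reach only later rows make up. A row lasts 1/10 s, in which the tool goes at most 50 mm and 8.59 degrees, less where a joint would pass 70% of its speed; a pose out of reach is approached as far as the arm can. A call with a gripper value outside its range is refused whole. The fingers move at their own pace and stop on an object; FORCE is the grip in N (left out, the last holds). Time passes only in rows, so rows that repeat a pose let the fingers close, or fill a call up. It gives the time, the measured TCP pose, the force and the opening at its end, in the units of the state.
- robot.get_obs(): the state, without advancing time (a new reading comes with each control period).
- robot.snapshot(name): name is "scene" or "side" or "wrist"; returns a dict with "pixels" (480x640x3 uint8, red, green, blue), "intrinsics" (3x3 intrinsics, pixels), "view" (4x4, takes a point from world to camera coordinates); the wrist camera has in their place "mount" (4x4, takes a point from camera to tool coordinates, whose origin is the TCP and whose axes are the tool frame's). Camera axes: x right, y down, z forward; pixel columns grow to the right and rows downward; lengths in m; the calibration is good to about 2 mm. A picture is of the moment at which its call begins: read the wrist's pose just before it. There is no depth.
- robot.finish_job(): hands the job in, once; it reports no verdict.
The state is a dict: "time": time; "joint_positions": joint angles; "qvel": joint speeds; "joint_torque": joint torques, N m; "ee_pos": TCP position; "tool_rot": TCP orientation; "ft_force": force on the tool from outside, world axes, zero at the start; "wrist_torque": the same for the moment, N m; "width": opening from 0.0 (shut) to 1.0 (fully open).
Only numpy, scipy, OpenCV 4.12 (cv2) and the standard library are available. Lean on these libraries where they do the work, as an engineer would, in place of code of your own. Each camera call takes 0.05 s, during which the arm holds its last target.

### The job

Get the kitting station on the welding bench ready for the next frame: first push the sprung amber shield stand back over its centre until it snaps to its far stop, and then swing the arm with the yellow dish out until it seats in its end detent. Also, in whatever order suits you, lay every square tube offcut flat on the floor of the blue tray, none on top of another, and pour all the brass bosses from the scoop into the yellow dish. Finish with the scoop standing upright on the bench, everything let go, and the spray can and red magnet left where they were.

Things in the scene. Friction and masses are not known exactly. Their poses are not given: they have to be found in the camera images.
- station: Fixed kitting station: grey base plate with an open blue tray. Origin on the bench (z = 0) under the tray's middle; x: the tray's short way, away from the robot, towards the shield's hinge; y: its long way, towards the swing arm. Tray floor 8 mm above the bench, 136 mm (x, +-68) by 224 mm (y, +-112) inside; walls 5 mm thick, up to z = 30 mm.
- shield (a joint): Angle (rad) of the sprung shield stand (red frame, amber panel, 172 mm wide, 150 mm from hinge to top bar). 0 = near stop, leaning 0.87 rad from upright towards the robot, over the tray; 0.87 = upright, over-centre; 1.74 = far stop, leaning away from the robot. The spring drives it to the stop on its side of upright; pushing the top bar off the near stop takes about 6 N, less as it rises.
- shield_bar (a point): Middle of the shield's red top bar (12 mm thick, 160 mm long, along the station's y), moves with the shield on a 150 mm radius about shield_hinge, in the station's x-z plane. About 115 mm above the bench at either stop, 168 mm when upright.
- shield_hinge (a point): Middle of the shield's hinge line, which runs along the station's y: 92 mm along the station's x, 18 mm above the bench.
- dish_arm (a joint): Angle (rad) of the swing arm with the yellow dish about its vertical pin, anticlockwise from above. 0: arm along the station's +x (folded); 1.6, its end stop: arm out along about +y, away from the tray. Light friction (0.06 N m) holds it where it is left; near the end it must ride over a spring click (from 1.15, crest at 1.42 rad, about 0.35 N m), which then seats it at 1.6 and holds it there with about 0.2 N m.
- swing_hinge (a point): Top of the swing arm's hinge pin (on its vertical axis, 34 mm above the bench), 50 mm in -x and 190 mm in +y of the station's origin.
- swing_post (a point): Top centre of the upright black round grip post on the swing arm: 16 mm across, standing from 16 to 95 mm above the bench, 55 mm out from the hinge axis, between hinge and dish (27 mm clear of the dish).
- dish (a point): Centre of the dish's inner floor (16 mm above the bench, 150 mm out from the hinge axis); its frame turns with the arm, x pointing outward along the arm. The dish is a yellow open box, 112 x 112 mm inside, 120 x 120 mm outside, rim 57 mm above the bench.
- scoop: Loose steel scoop, 0.25 kg, open on top. Origin under the middle of its flat floor; x to its pouring front, z up. x from -62 (handle post) to 73 mm, 74 mm wide, floor 4 mm, side and back walls 45 mm high; front: a 22 degree ramp from x = 30 to the lip at 73, so it empties when tipped forward 65 to 80 degrees. Green bar handle 16 wide, 18 high, along x from -52 to 48 mm above the middle.
- scoop_grip (a point): Where to grip the scoop's handle bar: 5 mm in x and 90 mm up from the scoop's origin, the bar's centre line; pinch the bar across its 16 mm width (the scoop's y). The balance point lies about here. The bar's underside is 36 mm above the rims of the walls.
- scoop_lip (a point): Middle of the scoop's pouring lip, 73 mm in x and 21 mm up from the scoop's origin.
- tube0: Loose aluminium square tube offcut, 100 x 30 x 30 mm, 0.2 kg (hidden variation); origin at its centre, x along its length. May be absent (None).
- tube1: Loose aluminium square tube offcut, 100 x 30 x 30 mm, 0.2 kg (hidden variation); origin at its centre, x along its length. May be absent (None).
- tube2: Loose aluminium square tube offcut, 100 x 30 x 30 mm, 0.2 kg (hidden variation); origin at its centre, x along its length. May be absent (None).
- boss0: Loose brass weld boss, a round slug 23 mm across and 18 mm high, 35 g; origin at its centre, z along its axis; starts in the scoop. May be absent (None).
- boss1: Loose brass weld boss, a round slug 23 mm across and 18 mm high, 35 g; origin at its centre, z along its axis; starts in the scoop. May be absent (None).
- boss2: Loose brass weld boss, a round slug 23 mm across and 18 mm high, 35 g; origin at its centre, z along its axis; starts in the scoop. May be absent (None).
- boss3: Loose brass weld boss, a round slug 23 mm across and 18 mm high, 35 g; origin at its centre, z along its axis; starts in the scoop. May be absent (None).
- boss4: Loose brass weld boss, a round slug 23 mm across and 18 mm high, 35 g; origin at its centre, z along its axis; starts in the scoop. May be absent (None).
- boss5: Loose brass weld boss, a round slug 23 mm across and 18 mm high, 35 g; origin at its centre, z along its axis; starts in the scoop. May be absent (None).
- spray_can: Bystander: spray can, 64 mm across, 160 mm high; origin under its base.
- magnet: Bystander: red L-shaped welding magnet, 90 x 30 x 80 mm; origin under its foot.
There are look-alikes about, which are no part of the job. Several things look just like the scoop: the one meant starts farthest to the robot's right. What is shaped like the tube2 but green or pink is not meant.

How it is judged:
By the outcome, as a careful person would: the job done as asked, in the order asked, and still so for the second after the job is handed in, with the robot touching nothing.
Of tube0, tube1, tube2 only 2 to 3 are there at a start; the rules pass over those that are not, and their reading is None.
Of boss0, boss1, boss2, boss3, boss4, boss5 only 4 to 6 are there at a start; the rules pass over those that are not, and their reading is None.
At some moment in a run one of tube0, tube1, tube2 may be knocked a few centimetres aside while the robot is not near it.
It also fails if it takes over 208 s, if anything falls off the work surface, if the arm or the gripper's body presses on something with over 40 N, if the wrist force passes 120 N, or if a joint passes its speed limit or range.

## Working session

There is one attempt and no reset: what is moved stays moved. The work goes in short steps, Python scripts to look and compute and a shell command to move; the robot and the scene stay as the last step left them, time stands still between calls to the robot, and variables do not carry over. Pictures are saved under pics/ and viewed, and the job is handed in when it is done.

```bash
ls; mkdir -p pics; python3 - <<'E'
from workcell import robot
import cv2,numpy as np
o=robot.get_obs()
for k,v in o.items(): print(k,np.round(v,3))
for n in ["scene","side","wrist"]:
    s=robot.snapshot(n); cv2.imwrite(f"pics/a_{n}.png",s["pixels"][:,:,::-1])
    print(n,[ (k,np.round(v,3).tolist()) for k,v in s.items() if k!="pixels"])
E
```

```text
pics
time 0.0
joint_positions [-1.415  0.492  1.559  0.     1.092 -0.106]
qvel [-0.    -0.002 -0.002 -0.001  0.001 -0.001]
joint_torque [ 2.0000e-03 -6.1264e+01 -2.5818e+01  6.9000e-02  4.8000e-02 -0.0000e+00]
ee_pos [ 0.162 -0.603  0.175]
tool_rot [-0.092 -0.701 -0.093  0.701]
ft_force [0.057 0.414 0.596]
wrist_torque [-0.01   0.009 -0.018]
width 1.001
scene [('intrinsics', [[617.182, 0.0, 327.864], [0.0, 617.182, 229.745], [0.0, 0.0, 1.0]]), ('view', [[-0.688, 0.725, -0.014, 0.402], [0.585, 0.544, -0.602, -0.26], [-0.429, -0.423, -0.798, 1.837], [0.0, 0.0, 0.0, 1.0]])]
side [('intrinsics', [[484.498, 0.0, 324.05], [0.0, 484.498, 242.424], [0.0, 0.0, 1.0]]), ('view', [[-0.907, -0.422, -0.012, 0.506], [-0.239, 0.537, -0.809, 0.188], [0.348, -0.731, -0.587, 1.115], [0.0, 0.0, 0.0, 1.0]])]
wrist [('intrinsics', [[381.473, 0.0, 310.079], [0.0, 381.473, 234.122], [0.0, 0.0, 1.0]]), ('mount', [[-0.001, -0.248, 0.969, -0.209], [1.0, -0.002, 0.0, -0.001], [0.002, 0.969, 0.248, -0.069], [0.0, 0.0, 0.0, 1.0]])]
```

View pics/a_scene.png

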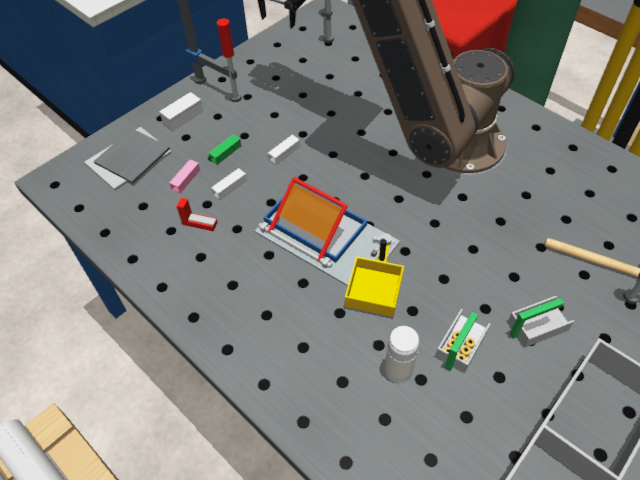

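View pics/a_side.png

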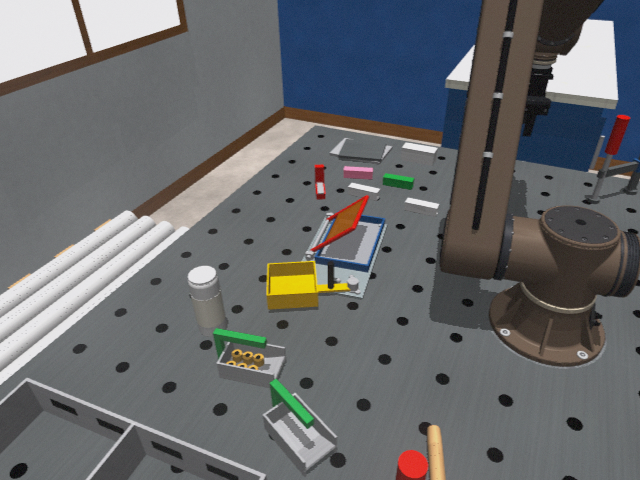

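View pics/a_wrist.png

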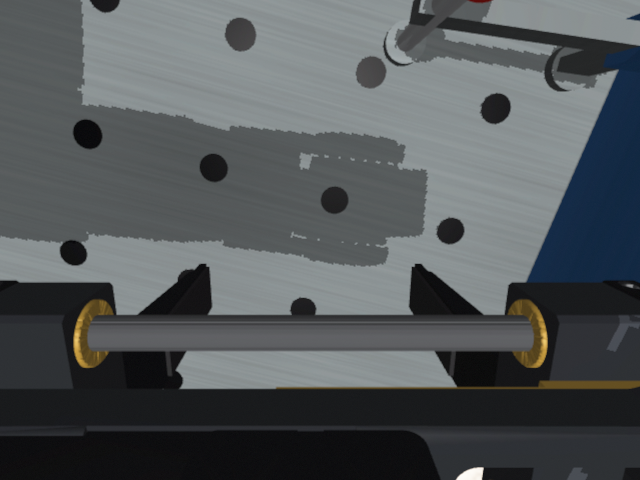

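```bash
cat > h.py <<'E'
from workcell import robot
import cv2,numpy as np
from scipy.spatial.transform import Rotation as R
def pose():
    o=robot.get_obs(); q=o["tool_rot"]; T=np.eye(4)
    T[:3,:3]=R.from_quat([q[1],q[2],q[3],q[0]]).as_matrix(); T[:3,3]=o["ee_pos"]; return T,o
def snap(name,save=None):
    T,o=pose(); s=robot.snapshot(name)
    if name=="wrist": c2w=T@np.array(s["mount"])
    else: c2w=np.linalg.inv(np.array(s["view"]))
    if save: cv2.imwrite(f"pics/{save}.png",s["pixels"][:,:,::-1])
    return dict(img=s["pixels"],K=np.array(s["intrinsics"]),c2w=c2w,T=T)
def ray(s,u,v):
    d=s["c2w"][:3,:3]@(np.linalg.inv(s["K"])@np.array([u,v,1.])); return s["c2w"][:3,3],d
def onz(s,u,v,z):
    o,d=ray(s,u,v); return o+d*(z-o[2])/d[2]
def tri(s1,p1,s2,p2):
    o1,d1=ray(s1,*p1);o2,d2=ray(s2,*p2)
    A=np.stack([d1,-d2],1); t=np.linalg.lstsq(A,o2-o1,rcond=None)[0]
    a=o1+d1*t[0];b=o2+d2*t[1]; return (a+b)/2,np.linalg.norm(a-b)
def proj(s,p):
    w=np.linalg.inv(s["c2w"]); c=w[:3,:3]@np.array(p)+w[:3,3]; q=s["K"]@c; return q[:2]/q[2]
def crop(s,x0,y0,x1,y1,f,name):
    im=s["img"][y0:y1,x0:x1,::-1]; cv2.imwrite(f"pics/{name}.png",cv2.resize(im,None,fx=f,fy=f,interpolation=cv2.INTER_CUBIC))
def mask(s,lo,hi):
    return cv2.inRange(cv2.cvtColor(s["img"],cv2.COLOR_RGB2HSV),np.array(lo),np.array(hi))
E
python3 - <<'E'
from h import *
s=snap("scene"); d=snap("side")
for n,p in dict(sc1=(462,342),sc2=(540,318),w1=(180,108),w2=(284,149),w3=(228,183),mag=(200,220),can=(399,375),gr=(225,149),pk=(184,176),dish=(375,290)).items(): print(n,onz(s,*p,0.02).round(3))
for n,p in dict(sc1=(250,360),sc2=(300,430),w1=(419,148),w2=(421,206),w3=(363,189)).items(): print('side',n,onz(d,*p,0.02).round(3))
crop(s,80,80,480,400,2,"c1"); crop(d,200,130,450,310,3,"c2")
E
```

```text
sc1 [0.546 0.39  0.02 ]
sc2 [0.369 0.487 0.02 ]
w1 [ 0.49  -0.722  0.02 ]
w2 [ 0.394 -0.357  0.02 ]
w3 [ 0.593 -0.377  0.02 ]
mag [ 0.73  -0.332  0.02 ]
can [0.707 0.336 0.02 ]
gr [ 0.511 -0.484  0.02 ]
pk [ 0.66  -0.488  0.02 ]
dish [0.577 0.152 0.02 ]
side sc1 [0.55  0.384 0.02 ]
side sc2 [0.38  0.486 0.02 ]
side w1 [ 0.513 -0.757  0.02 ]
side w2 [ 0.392 -0.355  0.02 ]
side w3 [ 0.594 -0.381  0.02 ]
```

View pics/c1.png

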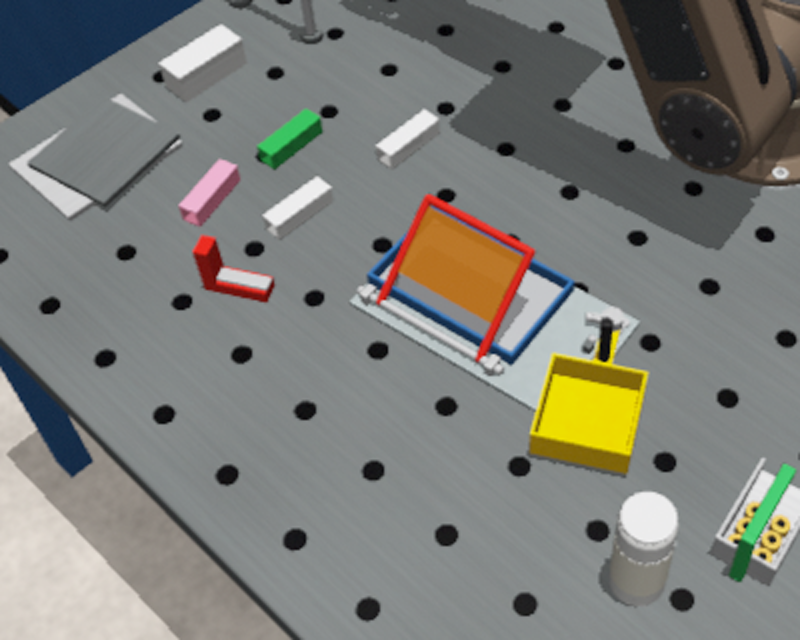

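View pics/c2.png

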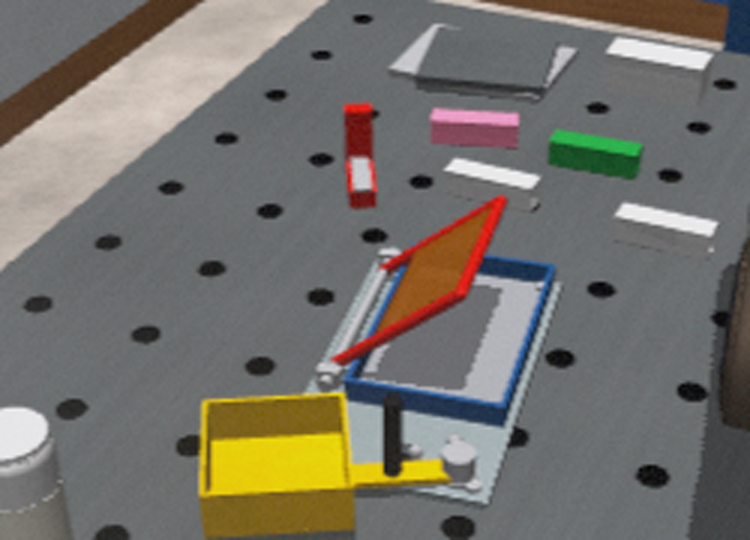

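```bash
python3 - <<'E'
from h import *
s=snap("scene"); d=snap("side")
print(s["T"].round(3))
crop(s,250,170,410,320,5,"c3"); crop(d,255,190,400,320,5,"c4")
crop(s,380,290,500,400,6,"c5"); crop(d,180,250,345,475,3,"c6")
E
```

```text
[[-0.     0.259 -0.966  0.162]
 [ 0.    -0.966 -0.259 -0.604]
 [-1.    -0.    -0.     0.176]
 [ 0.     0.     0.     1.   ]]
```

View pics/c3.png

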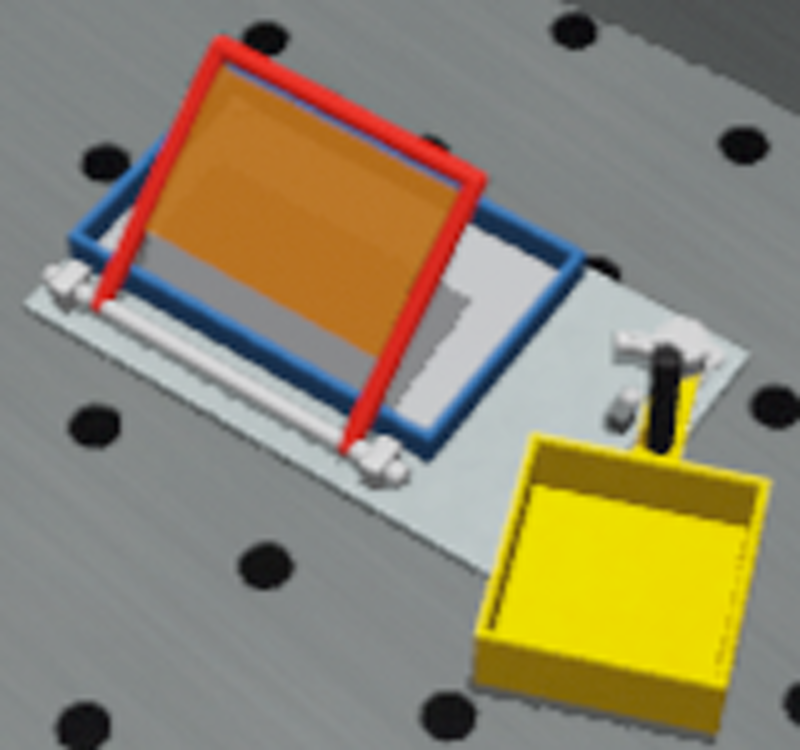

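View pics/c4.png

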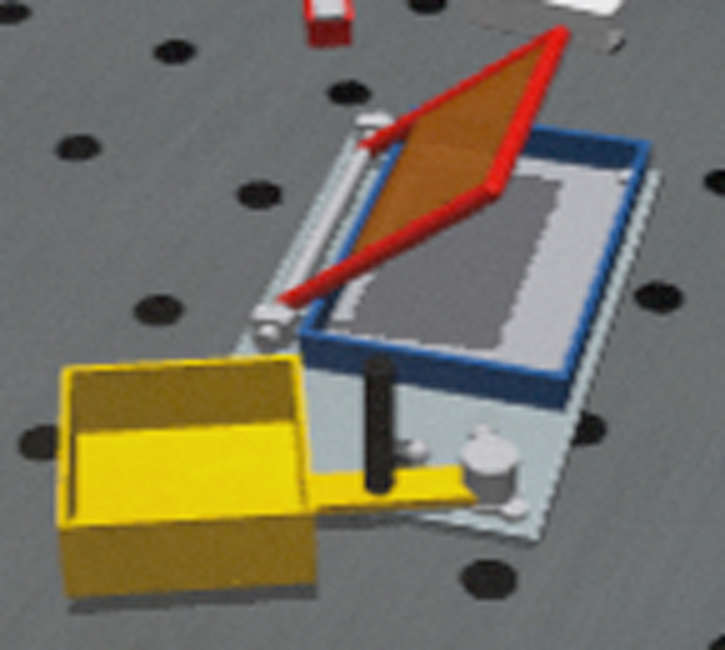

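View pics/c5.png

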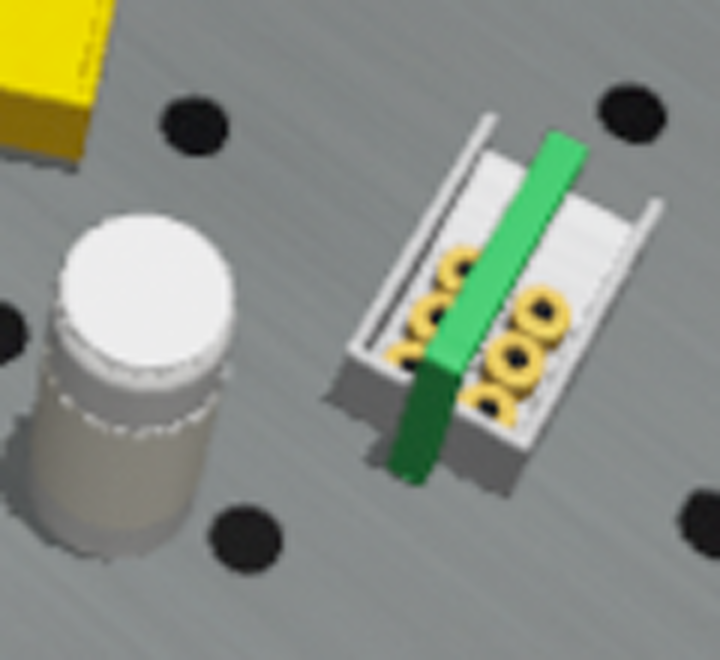

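View pics/c6.png

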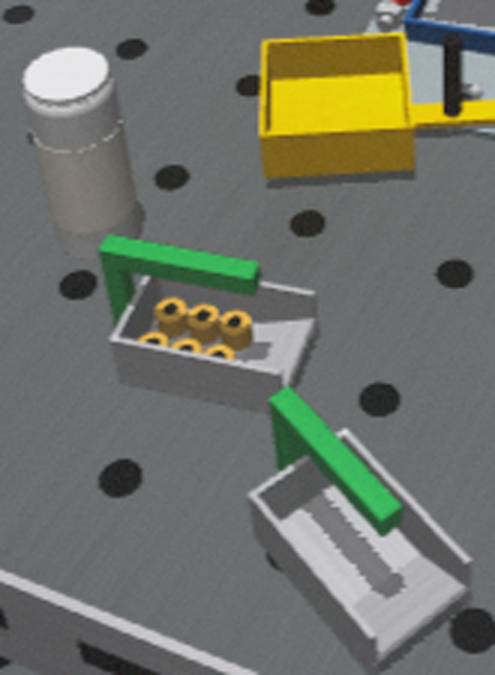

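```bash
python3 - <<'E'
from h import *
s=snap("scene"); d=snap("side")
S=lambda u,v:(250+u/5,170+v/5); D=lambda u,v:(255+u/5,190+v/5)
P={}
P['+-']=[onz(s,*S(70,235),.03)]
P['-+']=[onz(s,*S(583,253),.03),onz(d,*D(565,378),.03)]
P['++']=[onz(s,*S(430,438),.03),onz(d,*D(303,332),.03)]
P['--']=[onz(d,*D(650,143),.03)]
for k in P: print(k,np.round(P[k],4))
# fit
loc={'+-':(.073,-.117),'-+':(-.073,.117),'++':(.073,.117),'--':(-.073,-.117)}
A=[];B=[]
for k in P:
    for p in P[k]: A.append(loc[k]);B.append(p[:2])
A=np.array(A);B=np.array(B);ca=A.mean(0);cb=B.mean(0)
H=(A-ca).T@(B-cb); U,_,V=np.linalg.svd(H); Rm=V.T@np.diag([1,np.linalg.det(V.T@U.T)])@U.T
t=cb-Rm@ca; print('station',t.round(4),'yaw',np.degrees(np.arctan2(Rm[1,0],Rm[0,0])).round(2)); print('res',((A@Rm.T+t)-B).round(4).tolist())
w=lambda x,y,z:np.r_[Rm@[x,y]+t,z]
print('hinge swing',w(-.05,.19,.034),'dish end',w(-.05,.34,.016),'dish now',w(.1,.19,.016),'bar',w(-.023,0,.115),'postend',w(-.05,.245,.095))
print('tri post',tri(s,S(666,350),d,D(378,362)),'proj hinge',(proj(s,w(-.05,.19,.034))-[250,170])*5,(proj(d,w(-.05,.19,.034))-[255,190])*5)
print('bar ends tri',tri(s,S(222,42),d,D(563,30)),tri(s,S(480,180),d,D(495,187)))
s5=lambda u,v:(380+u/6,290+v/6); d6=lambda u,v:(180+u/3,250+v/3)
print('scoop bar front',tri(s,s5(568,140),d,d6(258,262)),'back',tri(s,s5(440,365),d,d6(112,240)))
print('can',onz(s,*s5(147,285),.16),onz(d,*d6(66,74),.16))
print('scoop rim back corners z45', [onz(s,*s5(*p),.045).round(3) for p in [(352,348),(525,443)]])
np.save('st.npy',np.r_[t,np.arctan2(Rm[1,0],Rm[0,0])])
E
```

```text
+- [[ 0.6112 -0.2074  0.03  ]]
-+ [[ 4.351e-01 -0.000e+00  3.000e-02]
 [ 4.331e-01 -2.000e-04  3.000e-02]]
++ [[0.5764 0.0216 0.03  ]
 [0.5733 0.0199 0.03  ]]
-- [[ 0.4658 -0.2275  0.03  ]]
station [ 0.5215 -0.1042] yaw 8.43
res [[-0.0003, -0.0018], [-0.0029, 0.0009], [-0.0009, 0.0011], [0.0002, 0.0006], [0.0033, 0.0023], [0.0006, -0.0031]]
hinge swing [0.44423182 0.07645514 0.034     ] dish end [0.42225093 0.22483587 0.016     ] dish now [0.59261254 0.09843603 0.016     ] bar [ 0.4987828  -0.10753722  0.115     ] postend [0.43617216 0.13086141 0.095     ]
tri post (array([0.49241669, 0.10134064, 0.09497896]), np.float64(0.0006556445133673258)) proj hinge [683.24818478 338.37327546] [488.83742834 454.76668166]
bar ends tri (array([ 0.51008388, -0.18811604,  0.11659704]), np.float64(0.002264482985865653)) (array([ 0.48645759, -0.02793955,  0.11578621]), np.float64(0.0027420665692840817))
scoop bar front (array([0.50866413, 0.38083668, 0.10023627]), np.float64(0.006350003544133112)) back (array([0.61216529, 0.39972842, 0.09435109]), np.float64(0.0064572540606272835))
can [0.69097728 0.32317158 0.16      ] [0.68916151 0.32539759 0.16      ]
scoop rim back corners z45 [array([0.606, 0.365, 0.045]), array([0.594, 0.435, 0.045])]
```

Candidates for the scoop are the one holding bosses at scene (462,342), y≈0.39, and an empty twin at (540,318), y≈0.49. The one farthest right is the first, and it holds 6 bosses. White tubes are at (284,149) and (228,183). The look-alikes are green (225,149), pink (184,176) and a bigger white block (180,108).

The shield comes first.

```bash
cat >> h.py <<'E'
def go(x,y,z,yaw=None,tilt=0):
    """shift (mm, tool axes) and rotvec(deg) to get to a world pose; yaw=azimuth deg of tool y; tilt about tool y after"""
    T,o=pose(); Rt=T[:3,:3]
    sh=Rt.T@(np.array([x,y,z])-T[:3,3])*1000
    if yaw is None: rv=np.zeros(3)
    else:
        a=np.radians(yaw); X=np.array([0,0,-1.]);Y=np.array([np.cos(a),np.sin(a),0]);Z=np.cross(X,Y)
        G=np.stack([X,Y,Z],1)@R.from_euler('y',tilt,degrees=True).as_matrix()
        rv=np.degrees(R.from_matrix(Rt.T@G).as_rotvec())
    print('shift',sh.round(1),'len',np.linalg.norm(sh).round(0),'rot',rv.round(1),'tcp',T[:3,3].round(4),'yaw',np.degrees(np.arctan2(Rt[1,1],Rt[0,1])).round(1))
    return sh,rv
t0=np.load('st.npy') if __import__('os').path.exists('st.npy') else None
def st(x,y,z):
    c,s=np.cos(t0[2]),np.sin(t0[2]); return np.array([t0[0]+c*x-s*y,t0[1]+s*x+c*y,z])
E
python3 -c "
from h import *
p=st(-.07,0,.15);print(p);go(*p,-81.5)"
```

```text
[ 0.45229017 -0.11442457  0.15      ]
shift [  26.  -397.4 -407.2] len 570.0 rot [ 6.5 -0.   0. ] tcp [ 0.1618 -0.6037  0.176 ] yaw -75.0
```

```bash
python3 -m creep '[[0,0,-33,-34,1,0,0],[0,0,-66,-68,2,0,0],[0,0,-99,-102,3,0,0],[0,0,-132,-136,4,0,0],[0,0,-165,-170,5,0,0],[0,0,-198,-204,6,0,0],[0,0,-231,-238,6.5,0,0],[0,0,-264,-272,6.5,0,0]]'; python3 -c "
from h import *
p=st(-.07,0,.15);go(*p,-81.5);snap('scene','b_scene');print(pose()[1]['joint_positions'])"
```

```text
time: 1.25
ee_pos: [0.3569, -0.2767, 0.1763]
tool_rot: [0.052, 0.705, 0.052, -0.705]
ft_force: [0.9, -0.0, -0.7]
width: 0.388
shift [  26.2 -146.4 -118.3] len 190.0 rot [-0. -0. -0.] tcp [ 0.3569 -0.2767  0.1763] yaw -81.5
[-7.96172206e-01  2.42654101e-01  1.96675218e+00  1.80597822e-03
  9.32871783e-01  6.23138637e-01]
```

View pics/b_scene.png

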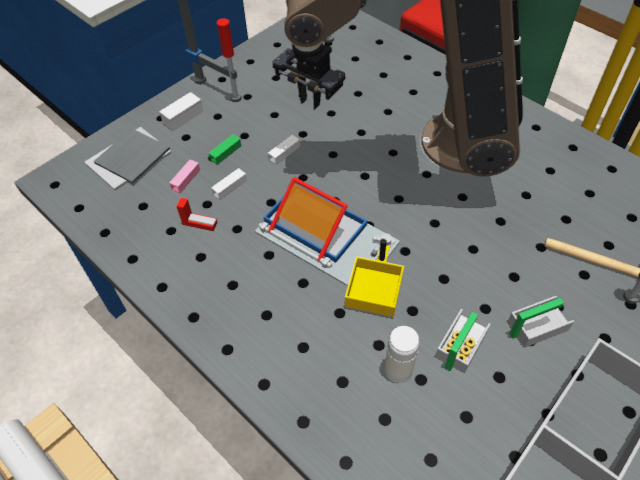

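```bash
python3 -m creep '[[0,5,-37,-30,0,0,0],[0,10,-74,-60,0,0,0],[0,15,-110,-90,0,0,0],[0,26,-146,-118,0,0,0],[0,45,-146,-118,0,0,0],[0,65,-146,-118,0,0,0],[0,81,-146,-118,0,0,0],[0,81,-146,-118,0,0,0]]'; python3 -c "
from h import *
p=st(.095,0,.125);go(*p,-81.5);snap('side','b_side')"
```

```text
time: 2.1
ee_pos: [0.4528, -0.1091, 0.0942]
tool_rot: [-0.052, -0.704, -0.054, 0.706]
ft_force: [1.4, -0.3, -0.9]
width: 0.002
shift [ -31.2    5.7 -163.6] len 167.0 rot [0.1 0.1 0.2] tcp [ 0.4528 -0.1091  0.0942] yaw -81.4
```

View pics/b_side.png

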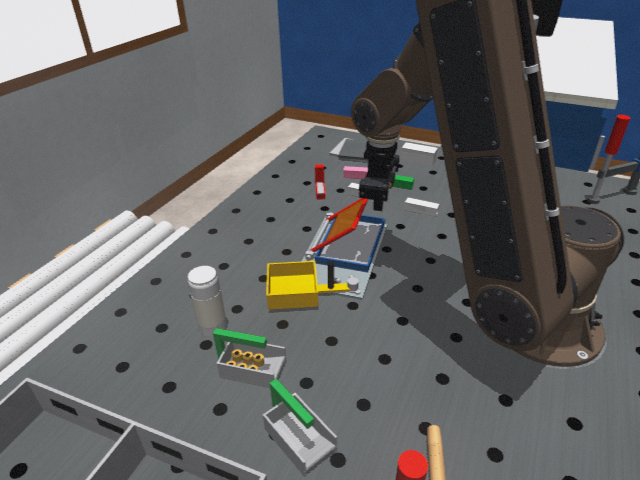

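```bash
python3 -m creep '[[0,0,0,-12,0,0,0],[0,0,0,-25,0,0,0],[0,-2,1,-37,0,0,0],[0,-4,1,-50,0,0,0],[0,-7,2,-62,0,0,0],[0,-10,2,-75,0,0,0],[0,-14,3,-87,0,0,0],[0,-18,3,-100,0,0,0]]'; python3 -c "
from h import *
p=st(.095,0,.13);go(*p,-81.5);crop(snap('side'),250,100,450,280,4,'b2')"
```

```text
time: 2.95
ee_pos: [0.5542, -0.0973, 0.1138]
tool_rot: [0.053, 0.705, 0.054, -0.705]
ft_force: [-0.1, -0.2, -0.0]
width: 0.003
shift [-16.2   2.2 -61.7] len 64.0 rot [ 0.1 -0.   0.1] tcp [ 0.5542 -0.0973  0.1138] yaw -81.4
```

View pics/b2.png

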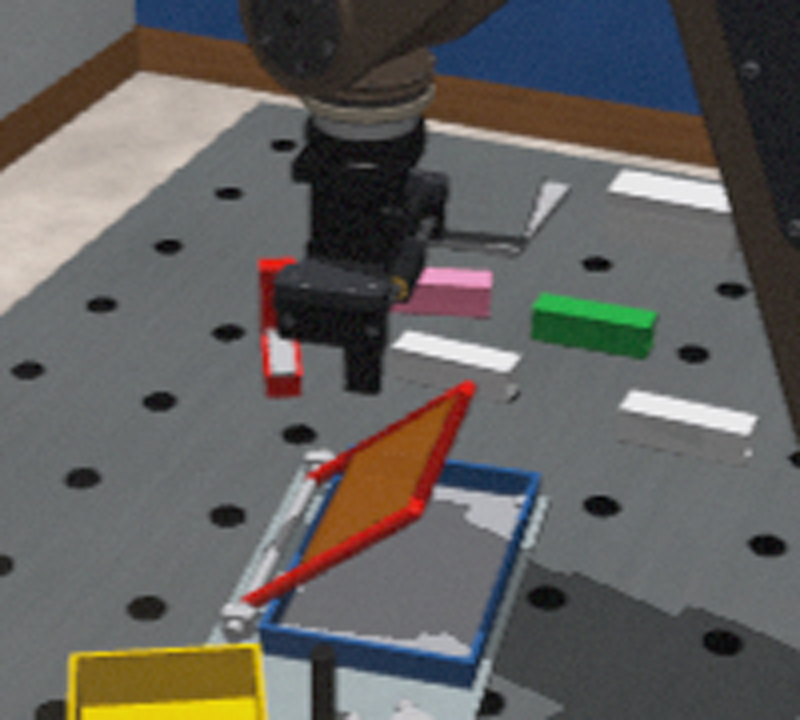

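```bash
python3 -c "
from h import *
d=snap('side');s=snap('scene','b3');T=d['T']
for n,c in (('side',d),('scene',s)):
  print(n,proj(c,T[:3,3]),proj(c,st(-.023,0,.115)),proj(c,st(-.023,.08,.115)))
"
```

```text
side [339.41199583 209.14650296] [360.55172968 211.71770629] [353.4770228  227.90302254]
scene [306.75320035 206.99717622] [319.67924743 191.97945293] [345.61755975 205.69714317]
```

View pics/b3.png

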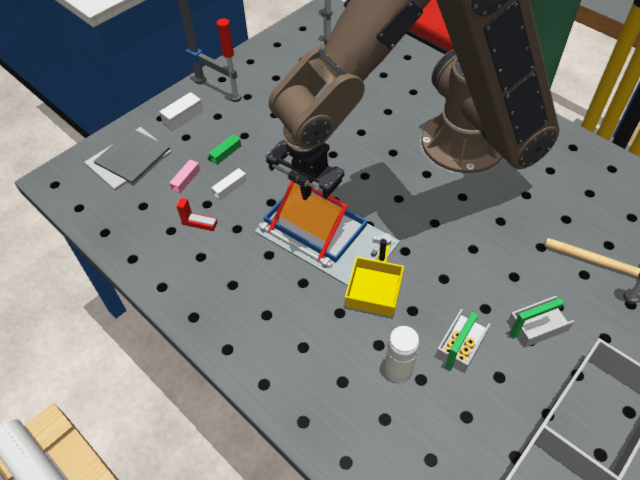

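```bash
python3 -c "
from h import *
d=snap('side');s=snap('scene')
crop(s,260,130,360,230,7,'b4');crop(d,300,140,380,220,8,'b5');w=snap('wrist','b6')
"
```

```text
(no output)
```

View pics/b4.png

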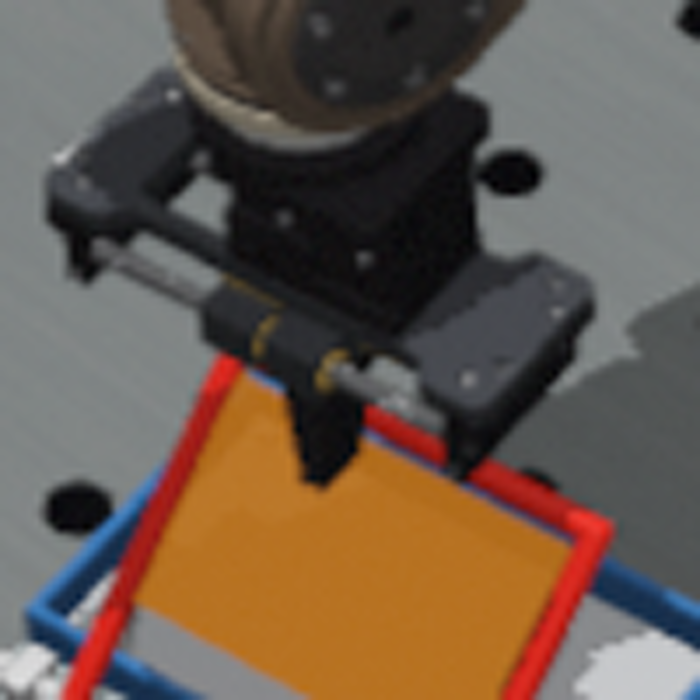

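View pics/b5.png

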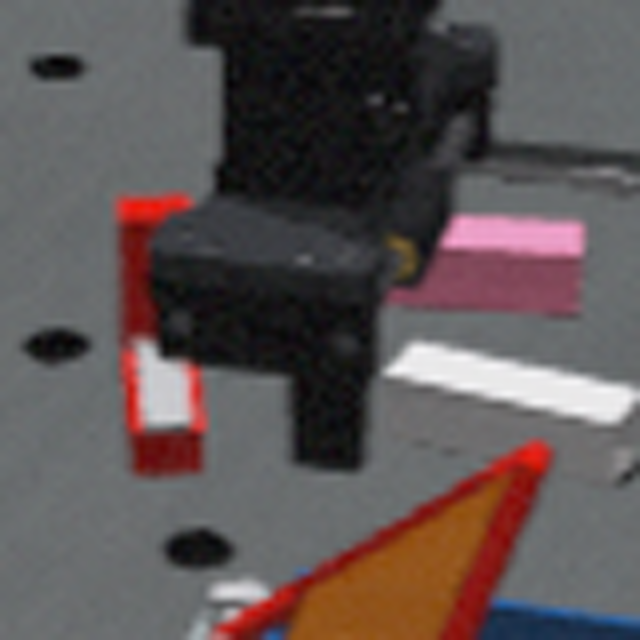

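View pics/b6.png

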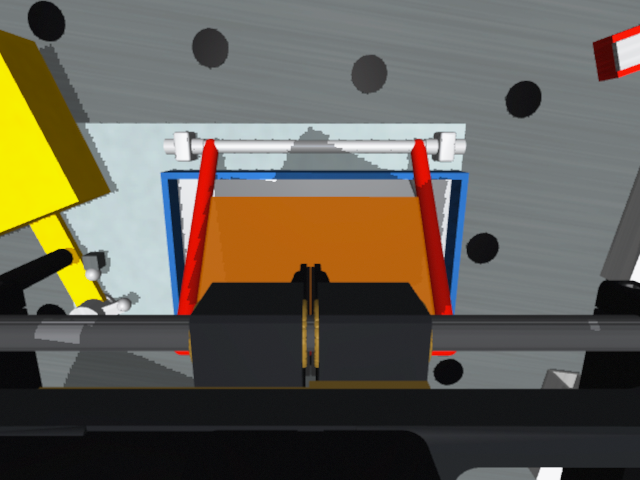

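```bash
python3 -c "
from h import *
d=snap('side');s=snap('scene')
print(tri(s,(305.4,199.3),d,(341,198)),s['T'][:3,3]); w=snap('wrist')
print('swing hinge wrist', proj(w,st(-.05,.19,.034)),'tray corner',proj(w,st(.073,.117,.03)),proj(w,st(.073,-.117,.03)),proj(w,st(-.023,.08,.115)))"
```

```text
(array([ 0.55553037, -0.10136997,  0.14499572]), np.float64(0.005542479265701944)) [ 0.55222269 -0.09741998  0.11306766]
swing hinge wrist [ 85.18348716 322.76190213] tray corner [160.64619484 173.10908461] [468.63365442 173.60933115] [183.48285415 345.91671139]
```

The fingers passed above the bar. Both views put the real fingertips about 30 mm short of the stated TCP, while the camera and pose data agree with each other. I'll back off, measure the tip offset with a gentle touch on the bench, and then redo the push.

```bash
python3 -m creep '[[0,-35,0,0,0,0,0],[0,-50,0,20,0,0,0],[0,-50,0,50,0,0,0],[0,-50,0,85,0,0,0],[0,-50,0,120,0,0,0],[0,-50,0,140,0,0,0],[0,-10,0,140,0,0,0],[0,30,0,140,0,0,0]]'; python3 -c "
from h import *
p=st(-.11,-.02,.03);go(*p,-81.5);print(pose()[1]['ft_force']);w=snap('wrist','b7')"
```

```text
time: 4.2
ee_pos: [0.414, -0.1189, 0.0835]
tool_rot: [0.053, 0.706, 0.053, -0.704]
ft_force: [1.2, -0.5, -0.9]
width: 0.008
shift [53.5 21.1  1.7] len 58.0 rot [ 0.1 -0.2 -0. ] tcp [ 0.414  -0.1189  0.0835] yaw -81.4
[ 1.21767182 -0.52841724 -0.88634892]
```

View pics/b7.png

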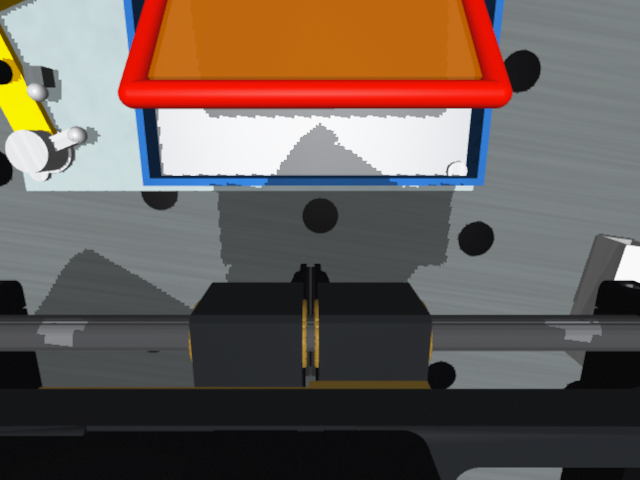

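```bash
python3 -m creep '[[0,20,0,0,0,0,0],[0,40,0,0,0,0,0],[0,60,0,0,0,0,0],[0,70,0,0,0,0,0],[0,74,0,0,0,0,0],[0,77,0,0,0,0,0],[0,80,0,0,0,0,0],[0,80,0,0,0,0,0]]';  python3 -m creep '[[0,3,0,0,0,0,0],[0,6,0,0,0,0,0],[0,9,0,0,0,0,0],[0,12,0,0,0,0,0],[0,14,0,0,0,0,0],[0,16,0,0,0,0,0],[0,16,0,0,0,0,0],[0,16,0,0,0,0,0]]'; python3 -c "
from h import *
d=snap('side');crop(d,310,130,450,270,5,'b8')"
```

```text
time: 5.05
ee_pos: [0.4111, -0.1174, -0.0016]
tool_rot: [-0.051, -0.703, -0.054, 0.707]
ft_force: [-0.3, -0.6, 0.4]
width: 0.004
time: 5.85
ee_pos: [0.411, -0.1174, -0.0177]
tool_rot: [-0.051, -0.703, -0.054, 0.707]
ft_force: [-0.8, 0.2, -0.9]
width: 0.008
```

View pics/b8.png

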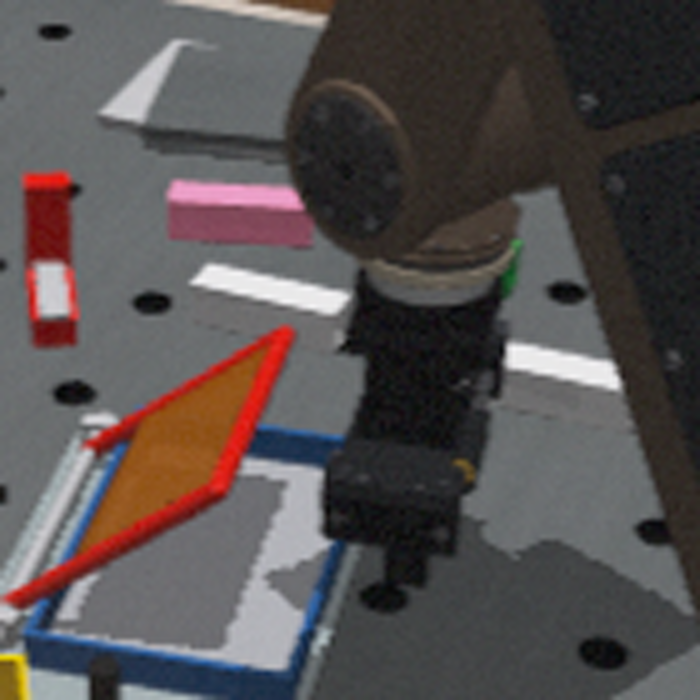

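```bash
M='[[0,1,0,0,0,0,0],[0,1,0,0,0,0,0],[0,2,0,0,0,0,0],[0,2,0,0,0,0,0],[0,3,0,0,0,0,0],[0,3,0,0,0,0,0],[0,4,0,0,0,0,0],[0,4,0,0,0,0,0]]'; python3 -m creep '[[0,1,0,0,0,0,0],[0,2,0,0,0,0,0],[0,3,0,0,0,0,0],[0,4,0,0,0,0,0],[0,5,0,0,0,0,0],[0,5,0,0,0,0,0],[0,5,0,0,0,0,0],[0,5,0,0,0,0,0]]'|grep -E "pos|force"
```

```text
ee_pos: [0.4111, -0.1174, -0.0226]
ft_force: [0.5, 0.6, -0.6]
```

```bash
python3 -m creep '[[0,1,0,0,0,0,0],[0,1,0,0,0,0,0],[0,2,0,0,0,0,0],[0,2,0,0,0,0,0],[0,3,0,0,0,0,0],[0,3,0,0,0,0,0],[0,3,0,0,0,0,0],[0,3,0,0,0,0,0]]'|grep -E "pos|force"
```

```text
ee_pos: [0.411, -0.1173, -0.0256]
ft_force: [0.2, -0.4, -1.9]
```

```bash
python3 -m creep '[[0,1,0,0,0,0,0],[0,1,0,0,0,0,0],[0,2,0,0,0,0,0],[0,2,0,0,0,0,0],[0,3,0,0,0,0,0],[0,3,0,0,0,0,0],[0,3,0,0,0,0,0],[0,3,0,0,0,0,0]]'|grep -E "pos|force"; python3 -c "
from h import *
d=snap('side');s=snap('scene');crop(d,360,200,420,270,9,'b9');crop(s,290,90,380,200,6,'b10');print(proj(d,st(-.115,0,0)),d['T'][:3,3])"
```

```text
ee_pos: [0.411, -0.1173, -0.0286]
ft_force: [1.2, -0.6, -0.5]
[391.55970973 251.49008297] [ 0.4110158  -0.11734903 -0.02860048]
```

View pics/b9.png

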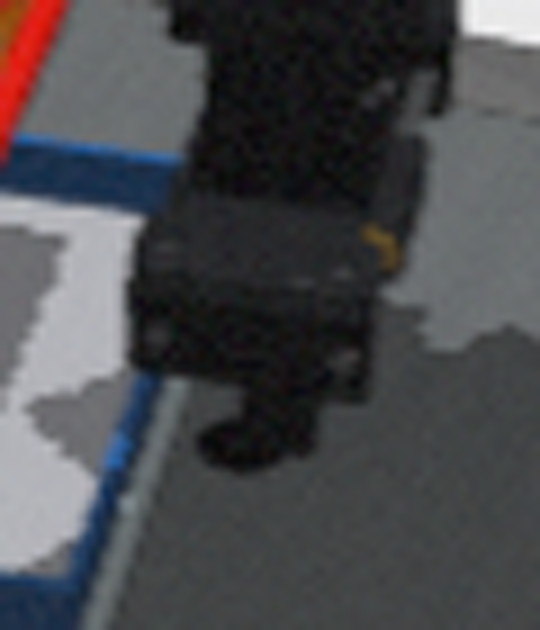

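View pics/b10.png

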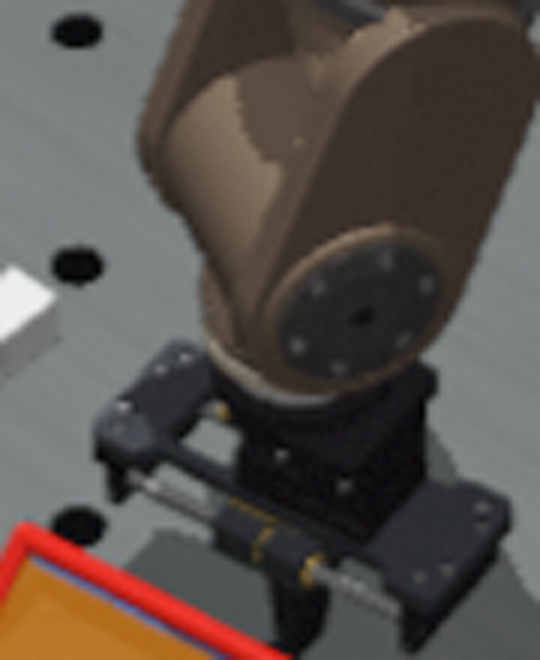

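```bash
python3 -m creep '[[0,1,0,0,0,0,0],[0,1,0,0,0,0,0],[0,1,0,0,0,0,0],[0,2,0,0,0,0,0],[0,2,0,0,0,0,0],[0,2,0,0,0,0,0],[0,2,0,0,0,0,0],[0,2,0,0,0,0,0]]'|grep -E "pos|force"
```

```text
ee_pos: [0.4111, -0.1173, -0.0306]
ft_force: [-0.5, -0.2, -0.4]
```

```bash
python3 -m creep '[[0,1,0,0,0,0,0],[0,1,0,0,0,0,0],[0,1,0,0,0,0,0],[0,2,0,0,0,0,0],[0,2,0,0,0,0,0],[0,2,0,0,0,0,0],[0,2,0,0,0,0,0],[0,2,0,0,0,0,0]]'|grep -E "pos|force"
```

```text
ee_pos: [0.4111, -0.1174, -0.0325]
ft_force: [0.6, -0.6, -0.6]
```

```bash
python3 -m creep '[[0,1,0,0,0,0,0],[0,1,0,0,0,0,0],[0,1,0,0,0,0,0],[0,2,0,0,0,0,0],[0,2,0,0,0,0,0],[0,2,0,0,0,0,0],[0,2,0,0,0,0,0],[0,2,0,0,0,0,0]]'|grep -E "pos|force";python3 -c "
from h import *
d=snap('side');crop(d,360,200,420,270,9,'b11')"
```

```text
ee_pos: [0.411, -0.1174, -0.0345]
ft_force: [-1.3, 0.7, 0.1]
```

View pics/b11.png

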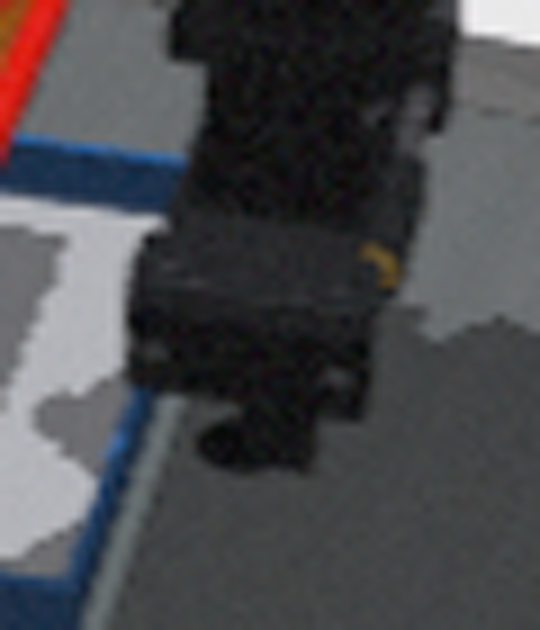

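```bash
python3 -m creep '[[0,1,0,0,0,0,0],[0,1,0,0,0,0,0],[0,1,0,0,0,0,0],[0,2,0,0,0,0,0],[0,2,0,0,0,0,0],[0,2,0,0,0,0,0],[0,2,0,0,0,0,0],[0,2,0,0,0,0,0]]'|grep -E "pos|force"
```

```text
ee_pos: [0.411, -0.1173, -0.0365]
ft_force: [-0.9, 0.7, 0.0]
```

```bash
python3 -m creep '[[0,1,0,0,0,0,0],[0,1,0,0,0,0,0],[0,1,0,0,0,0,0],[0,2,0,0,0,0,0],[0,2,0,0,0,0,0],[0,2,0,0,0,0,0],[0,2,0,0,0,0,0],[0,2,0,0,0,0,0]]'|grep -E "pos|force"
```

```text
ee_pos: [0.4111, -0.1174, -0.0383]
ft_force: [-1.4, 0.4, 5.6]
```

The bench was touched at a TCP z of about −0.038, so the real fingertips are 38 mm short of the nominal TCP. I'll use that offset from here on and redo the shield push along the bar's arc.

```bash
python3 -m creep '[[0,-30,0,0,0,0,0],[0,-60,0,0,0,0,0],[0,-90,0,0,0,0,0],[0,-103,0,0,0,0,0],[0,-103,0,-20,0,0,0],[0,-103,0,-40,0,0,0],[0,-103,0,-52,0,0,0],[0,-103,0,-52,0,0,0]]'; python3 -c "
from h import *
for x,z in ((-.039,.065),(-.02,.0835),(0,.0966),(.02,.107),(.04,.113),(.06,.117),(.08,.119),(.1,.119)): 
  p=st(x,0,z);go(*p,-81.5)"
```

```text
time: 13.25
ee_pos: [0.4638, -0.1098, 0.0642]
tool_rot: [-0.052, -0.704, -0.054, 0.707]
ft_force: [-1.3, -0.9, 0.2]
width: 0.004
shift [ -0.9   2.9 -18.9] len 19.0 rot [0.1 0.2 0.2] tcp [ 0.4638 -0.1098  0.0642] yaw -81.4
shift [-19.4   2.9 -37.8] len 43.0 rot [0.1 0.2 0.2] tcp [ 0.4638 -0.1098  0.0642] yaw -81.4
shift [-32.6   2.9 -57.8] len 66.0 rot [0.1 0.2 0.2] tcp [ 0.4638 -0.1098  0.0642] yaw -81.4
shift [-43.1   2.9 -77.8] len 89.0 rot [0.1 0.2 0.2] tcp [ 0.4638 -0.1098  0.0642] yaw -81.4
shift [-49.2   3.  -97.7] len 109.0 rot [0.1 0.2 0.2] tcp [ 0.4638 -0.1098  0.0642] yaw -81.4
shift [ -53.2    3.  -117.7] len 129.0 rot [0.1 0.2 0.2] tcp [ 0.4638 -0.1098  0.0642] yaw -81.4
shift [ -55.3    3.1 -137.7] len 148.0 rot [0.1 0.2 0.2] tcp [ 0.4638 -0.1098  0.0642] yaw -81.4
shift [ -55.4    3.1 -157.7] len 167.0 rot [0.1 0.2 0.2] tcp [ 0.4638 -0.1098  0.0642] yaw -81.4
```

```bash
python3 -m creep '[[0,0,0,-15,0,0,0],[0,-10,1,-28,0,0,0],[0,-19,2,-38,0,0,0],[0,-26,3,-48,0,0,0],[0,-33,3,-58,0,0,0],[0,-38,3,-68,0,0,0],[0,-43,3,-78,0,0,0],[0,-46,3,-88,0,0,0]]';python3 -m creep '[[0,-3,0,-10,0,0,0],[0,-6,0,-20,0,0,0],[0,-8,0,-30,0,0,0],[0,-9,0,-40,0,0,0],[0,-9,0,-50,0,0,0],[0,-9,0,-60,0,0,0],[0,-9,0,-70,0,0,0],[0,-9,0,-70,0,0,0]]'; python3 -c "
from h import *
crop(snap('side'),250,100,450,280,4,'c7')"
```

```text
time: 14.05
ee_pos: [0.5499, -0.0997, 0.1099]
tool_rot: [-0.051, -0.703, -0.055, 0.708]
ft_force: [-4.4, -1.3, 3.4]
width: 0.009
time: 14.85
ee_pos: [0.6204, -0.0891, 0.1181]
tool_rot: [-0.052, -0.703, -0.055, 0.707]
ft_force: [-0.2, -0.1, -0.0]
width: 0.005
```

View pics/c7.png

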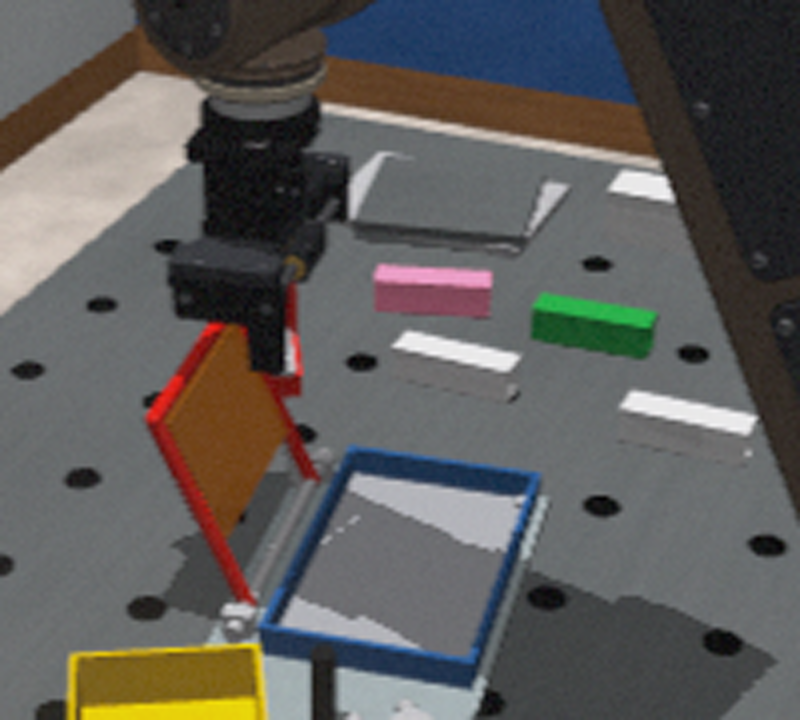

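The shield has snapped to its far stop, with the red bar now at crop (190,380), leaning away. Next is the scoop: move above it, open the gripper and measure with the wrist camera.

```bash
python3 -c "
from h import *
go(.549,.388,.25,-79.6)"
```

```text
shift [-129.5 -483.    -1. ] len 500.0 rot [-1.8  0.4  0.3] tcp [ 0.6196 -0.0892  0.118 ] yaw -81.4
```

```bash
python3 -m creep '[[0,-40,0,0,0,0,0],[0,-80,-10,0,0,0,0],[0,-110,-40,0,0,0,0],[0,-130,-80,0,0,0,0],[0,-130,-120,0,0,0,0],[0,-130,-165,0,0,0,0],[0,-130,-210,0,0,0,0],[0,-130,-255,0,0,0,0]]'; python3 -m creep '[[0.6,0,-45,0,0,0,0],[0.6,0,-85,0,0,0,0],[0.6,0,-125,0,0,0,0],[0.6,0,-165,0,0,0,0],[0.6,0,-200,0,0,0,0],[0.6,0,-228,0,0,0,0],[0.6,0,-228,0,0,0,0],[0.6,0,-228,0,0,0,0]]'; python3 -c "
from h import *
go(.549,.388,.12,-79.6);snap('wrist','d1')
print(pose()[1]['joint_positions'])"
```

```text
time: 15.7
ee_pos: [0.5814, 0.1639, 0.2495]
tool_rot: [-0.051, -0.703, -0.055, 0.708]
ft_force: [0.2, 0.5, -0.6]
width: 0.003
time: 16.5
ee_pos: [0.5468, 0.3892, 0.2504]
tool_rot: [-0.052, -0.702, -0.055, 0.708]
ft_force: [0.6, 0.1, -0.1]
width: 0.584
shift [130.3   2.2  -2.9] len 130.0 rot [-1.7  0.4  0.3] tcp [0.5468 0.3892 0.2504] yaw -81.3
[0.51595631 0.50484841 1.33104294 0.0071997  1.31054968 1.93456391]
```

View pics/d1.png

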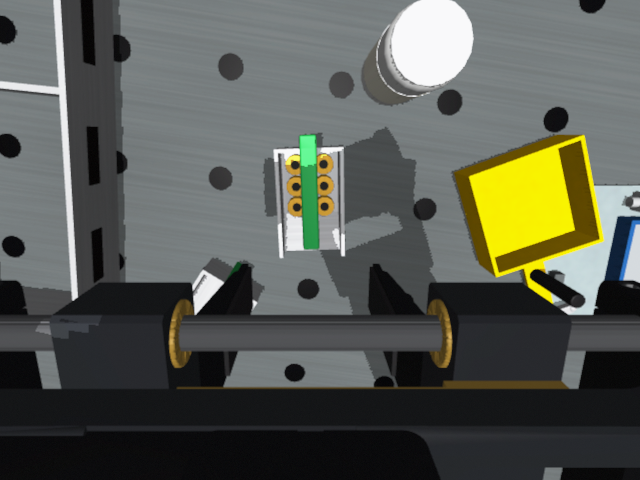

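```bash
python3 -c "
from h import *
w=snap('wrist')
b=onz(w,307.8,136,.099);f=onz(w,311,248,.099);print(b,f,np.linalg.norm(b-f))
ax=(f-b)[:2];ax/=np.linalg.norm(ax);print('ax',np.degrees(np.arctan2(ax[1],ax[0])))
o=f[:2]-.048*ax; o2=b[:2]+.062*ax;print('origin',o,o2); g=(o+o2)/2+.005*ax;print('grip',g)
c=[onz(w,u,v,.057) for u,v in ((454,173),(584,136),(603,240),(496,275))];print(np.round(c,4),np.mean(c,0))
print('hinge-dish',np.degrees(np.arctan2(*(np.mean(c,0)[:2]-st(-.05,.19,0)[:2])[::-1])))
print('post top',onz(w,574,298,.095))
print('rims',onz(w,274,150,.045),onz(w,343,148,.045))
go(g[0],g[1],.04,np.degrees(np.arctan2(ax[1],ax[0]))+90)
"
```

```text
[0.6140552  0.40244906 0.099     ] [0.50870858 0.38365745 0.099     ] 0.10700950755190382
ax -169.88601947673752
origin [0.55596267 0.39208658] [0.55301865 0.39156143]
grip [0.54956836 0.39094597]
[[0.5993 0.2462 0.057 ]
 [0.6554 0.1246 0.057 ]
 [0.5527 0.068  0.057 ]
 [0.4958 0.1722 0.057 ]] [0.57578681 0.15275403 0.057     ]
hinge-dish 30.112750269330917
post top [0.49472344 0.10755947 0.095     ]
rims [0.59409359 0.43629202 0.045     ] [0.6069856  0.36421763 0.045     ]
shift [210.7  -1.3  -4. ] len 211.0 rot [-1.5  0.4  0.3] tcp [0.5474 0.3883 0.2507] yaw -81.4
```

```bash
python3 -m creep '[[0.6,40,-1,-4,-1,0,0],[0.6,80,-1,-4,-1.5,0,0],[0.6,120,-1,-4,-1.5,0,0],[0.6,160,-1,-4,-1.5,0,0],[0.6,185,-1,-4,-1.5,0,0],[0.6,200,-1,-4,-1.5,0,0],[0.6,210,-1,-4,-1.5,0,0],[0.6,210,-1,-4,-1.5,0,0]]' 30; python3 -c "
from h import *
snap('wrist','d2');crop(snap('side'),150,200,350,400,4,'d3')"
```

```text
time: 17.4
ee_pos: [0.5498, 0.3901, 0.0403]
tool_rot: [-0.06, -0.702, -0.063, 0.707]
ft_force: [1.5, 0.3, 0.7]
width: 0.597
```

View pics/d2.png

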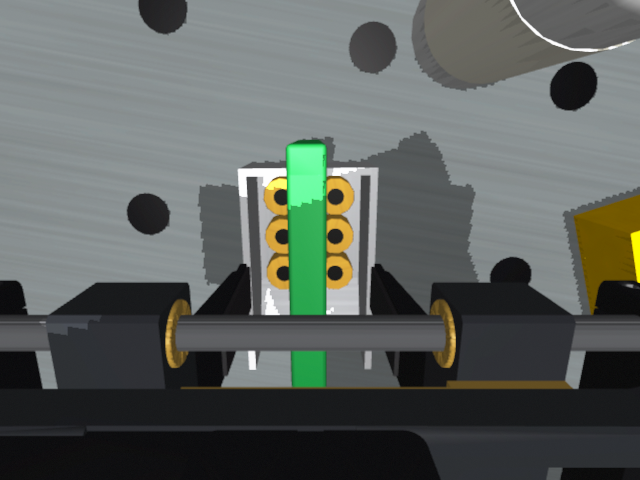

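View pics/d3.png

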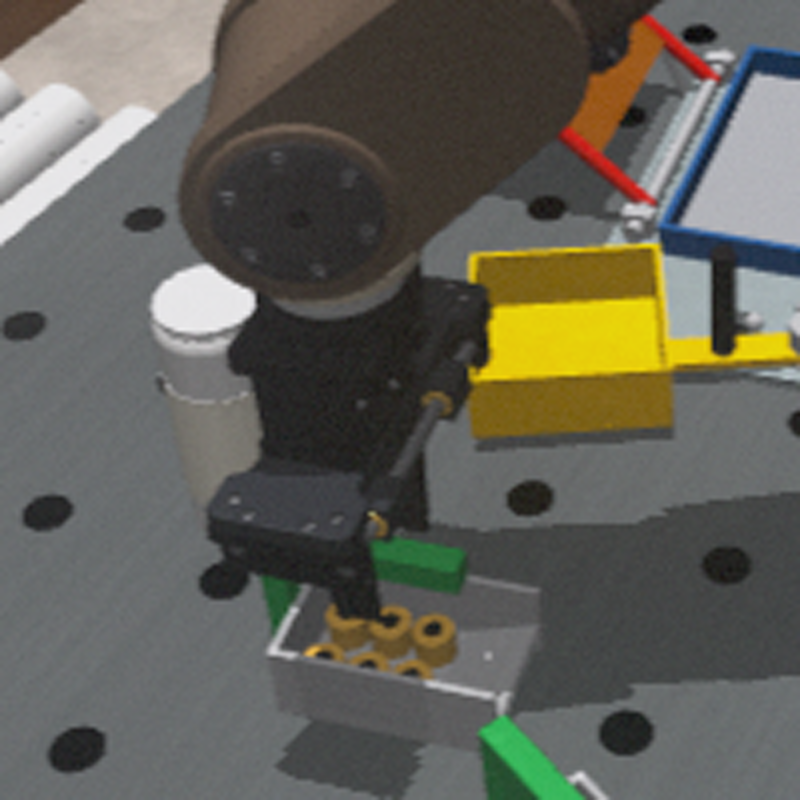

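```bash
python3 -m creep '[[0,0,0,0,0,0,0],[0,0,0,0,0,0,0],[0,0,0,0,0,0,0],[0,0,0,0,0,0,0],[0,0,0,0,0,0,0],[0,0,0,0,0,0,0],[0,0,0,0,0,0,0],[0,0,0,0,0,0,0]]' 45;python3 -m creep '[[0,-3,0,0,0,0,0],[0,-6,0,0,0,0,0],[0,-9,0,0,0,0,0],[0,-14,0,0,0,0,0],[0,-20,0,0,0,0,0],[0,-30,0,0,0,0,0],[0,-30,0,0,0,0,0],[0,-30,0,0,0,0,0]]'; python3 -c "
from h import *
snap('wrist','d4');crop(snap('side'),150,200,350,400,4,'d5')"
```

```text
time: 18.3
ee_pos: [0.5503, 0.3908, 0.0419]
tool_rot: [-0.06, -0.702, -0.064, 0.706]
ft_force: [-0.3, 1.2, 0.4]
width: 0.165
time: 19.1
ee_pos: [0.5505, 0.3908, 0.0724]
tool_rot: [-0.06, -0.703, -0.064, 0.706]
ft_force: [-0.7, 0.2, -5.1]
width: 0.164
```

View pics/d5.png

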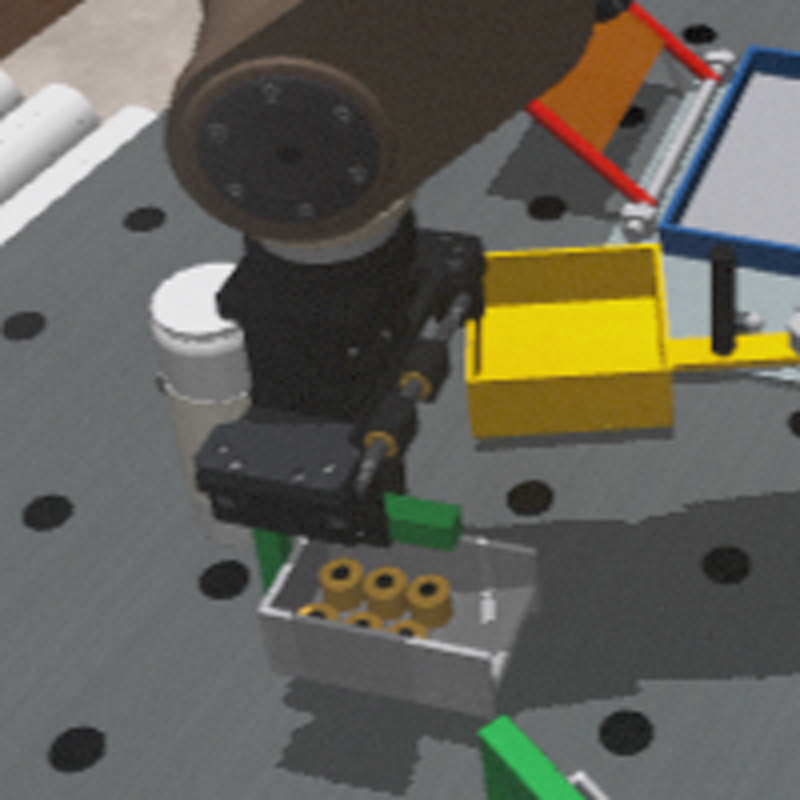

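View pics/d4.png

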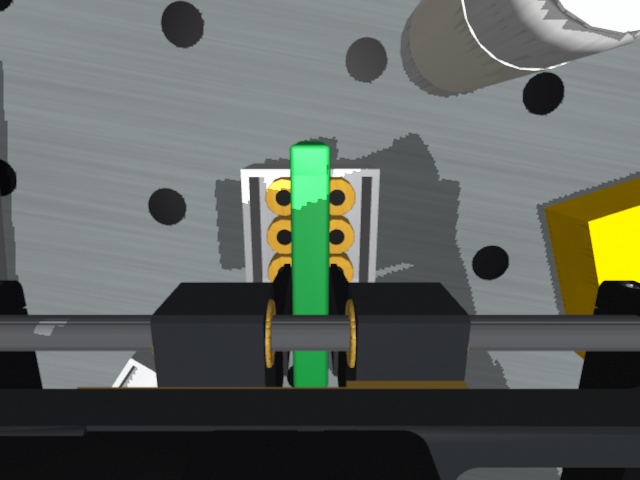

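The scoop is held with 6 bosses inside. I'll carry it around the can and over the dish.

```bash
cat >> h.py <<'E'
def pour(th,lip,yaw=-79.9):
    a=np.radians(yaw-90); xs=np.array([np.cos(a),np.sin(a)]); t=np.radians(th)
    x=.0687*np.cos(t)-.021*np.sin(t); z=-.0687*np.sin(t)-.021*np.cos(t)
    p=np.array(lip[:2])-x*xs
    print(th,end=' '); go(p[0],p[1],lip[2]-z,yaw,th)
E
python3 -c "
from h import *
pour(0,(.592,.152,.15)); go(.55,.2,.24,-79.9); print(np.degrees(np.arctan2(*pose()[0][:2,2][::-1])))"
```

```text
0 shift [-101.   241.6  -67.6] len 270.0 rot [-0.   0.3  0.3] tcp [0.5503 0.3906 0.0717] yaw -79.9
shift [-169.2  186.7   34.5] len 254.0 rot [-0.   0.3  0.3] tcp [0.5503 0.3906 0.0717] yaw -79.9
-169.9415445722716
```

```bash
python3 -m creep '[[0,-20,0,0,0,0,0],[0,-55,0,0,0,0,0],[0,-95,0,10,0,0,0],[0,-135,10,20,0,0,0],[0,-165,35,30,0,0,0],[0,-170,65,34,0,0,0],[0,-170,95,34,0,0,0],[0,-170,125,34,0,0,0]]';python3 -m creep '[[0,0,30,0,0,0,0],[0,0,60,0,0,0,0],[0,0,85,-20,0,0,0],[0,0,105,-45,0,0,0],[0,0,115,-70,0,0,0],[0,0,117,-95,0,0,0],[0,0,117,-102,0,0,0],[0,0,117,-102,0,0,0]]'; python3 -c "
from h import *
for t in (0,15,30,45): pour(t,(.592,.152,.14))
print(pose()[1]['joint_positions']); snap('wrist','e1');snap('side','e2')"
```

```text
time: 20.0
ee_pos: [0.5395, 0.2597, 0.2413]
tool_rot: [-0.06, -0.702, -0.064, 0.706]
ft_force: [0.7, -1.0, -5.6]
width: 0.17
time: 20.8
ee_pos: [0.6605, 0.1624, 0.2391]
tool_rot: [-0.06, -0.702, -0.064, 0.707]
ft_force: [-0.8, 1.1, -4.8]
width: 0.164
0 shift [78.1 -1.3  0. ] len 78.0 rot [-0.   0.4  0.3] tcp [0.6605 0.1624 0.2391] yaw -79.9
15 shift [61.1 -1.4  7.9] len 62.0 rot [-0.1 15.4  0.3] tcp [0.6605 0.1624 0.2391] yaw -79.9
30 shift [46.7 -1.5 20. ] len 51.0 rot [-0.1 30.4  0.3] tcp [0.6605 0.1624 0.2391] yaw -79.9
45 shift [35.9 -1.5 35.3] len 50.0 rot [-0.1 45.4  0.3] tcp [0.6605 0.1624 0.2391] yaw -79.9
[0.14164323 0.52784756 1.32065139 0.0055755  1.30012797 1.53507209]
```

View pics/e1.png

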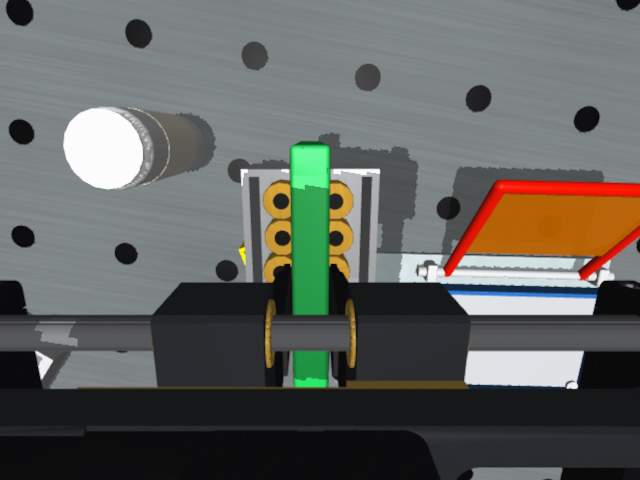

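View pics/e2.png

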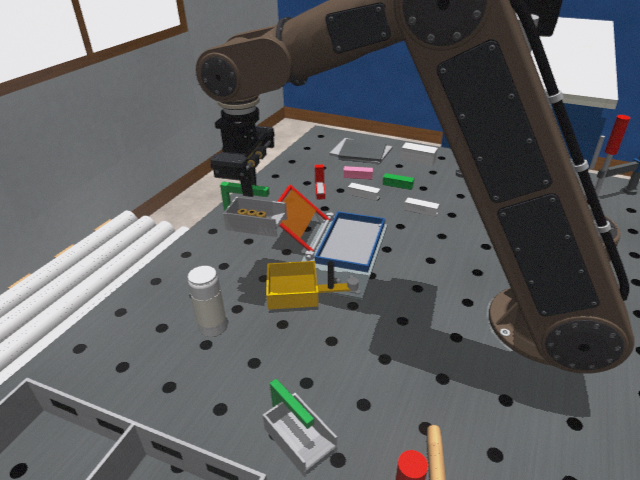

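```bash
python3 -m creep '[[0,20,0,0,0,0,0],[0,45,0,2,0,5,0],[0,65,0,5,0,10,0],[0,85,0,8,0,15,0],[0,92,-1,12,0,20,0],[0,92,-1,16,0,25,0],[0,92,-1,20,0,30,0],[0,92,-1,20,0,30,0]]'; python3 -c "
from h import *
for t in (30,40,50,60,70,75): pour(t,(.592,.152,.09))
print(pose()[1]['joint_positions']); snap('side','e3')"
```

```text
time: 21.7
ee_pos: [0.6353, 0.1605, 0.1472]
tool_rot: [0.042, 0.86, 0.078, -0.502]
ft_force: [-0.9, -0.4, -4.5]
width: 0.164
30 shift [ 6.5  0.8 -2. ] len 7.0 rot [-0.1  0.5  0.3] tcp [0.6353 0.1605 0.1472] yaw -79.9
40 shift [-5.1  0.7  2.8] len 6.0 rot [-0.2 10.5  0.3] tcp [0.6353 0.1605 0.1472] yaw -79.9
50 shift [-15.7   0.7   9.6] len 18.0 rot [-0.2 20.5  0.3] tcp [0.6353 0.1605 0.1472] yaw -79.9
60 shift [-24.9   0.6  18. ] len 31.0 rot [-0.2 30.5  0.3] tcp [0.6353 0.1605 0.1472] yaw -79.9
70 shift [-32.5   0.6  28. ] len 43.0 rot [-0.2 40.5  0.3] tcp [0.6353 0.1605 0.1472] yaw -79.9
75 shift [-35.7   0.6  33.4] len 49.0 rot [-0.2 45.5  0.2] tcp [0.6353 0.1605 0.1472] yaw -79.9
[0.13421343 0.40991384 1.93235297 0.09250219 0.28647092 1.4476132 ]
```

View pics/e3.png

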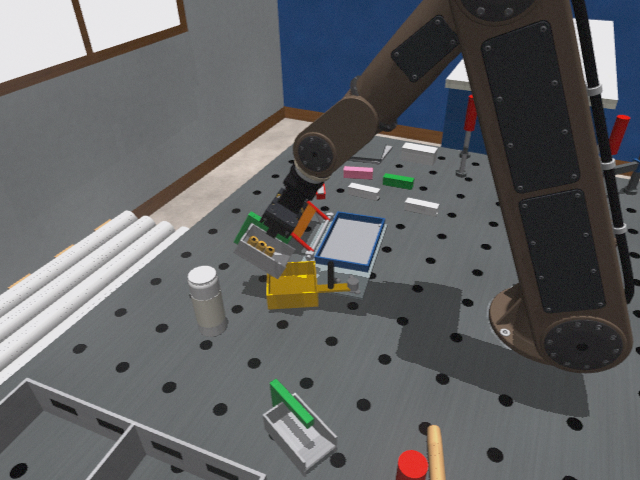

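```bash
cat >> h.py <<'E'
def fkR(q,s4=1,s6=1,off=0):
    return (R.from_euler('z',q[0])*R.from_euler('y',q[1]+q[2])*R.from_euler('z',s4*q[3])*R.from_euler('y',q[4])*R.from_euler('z',s6*q[5]+off)).as_matrix()
E
python3 -c "
from h import *
T,o=pose();q=o['joint_positions'];print(T[:3,:3].round(3))
for s4 in (1,-1):
  for s6 in (1,-1):
    F=fkR(q,s4,s6); print(s4,s6,F[:,2].round(3),'y in F',(F.T@T[:3,1]).round(3))
"
```

```text
[[ 0.483  0.176 -0.858]
 [ 0.092 -0.984 -0.15 ]
 [-0.871 -0.006 -0.492]]
1 1 [ 0.483  0.092 -0.871] y in F [-1.  0.  0.]
1 -1 [ 0.483  0.092 -0.871] y in F [ 0.97  -0.241  0.   ]
-1 1 [ 0.49   0.04  -0.871] y in F [-0.983 -0.174  0.052]
-1 -1 [ 0.49   0.04  -0.871] y in F [ 0.996 -0.069  0.052]
```

```bash
cat >> h.py <<'E'
def fk(q,k):
    a,b,e,h,dy,c,dx=k
    Rz=R.from_euler('z',q[0]);p=Rz.apply(np.array([dx,dy,h])+R.from_euler('y',q[1]).apply([0,0,a])+R.from_euler('y',q[1]+q[2]).apply([e,0,b]))
    F=fkR(q); return p+F@[0,0,c], np.stack([F[:,2],-F[:,0],-F[:,1]],1)
E
cat > fit.py <<'E'
from h import *
from scipy.optimize import least_squares
T,o=pose()
D=[([-1.415,.492,1.559,0,1.092,-.106],[.1618,-.6037,.1760]),
([-0.79617,.242654,1.966752,.001806,.932872,.623139],[.3569,-.2767,.1763]),
([0.51595631,0.50484841,1.33104294,0.0071997,1.31054968,1.93456391],[.5468,.3892,.2504]),
([0.14164323,0.52784756,1.32065139,0.0055755,1.30012797,1.53507209],[.6605,.1624,.2391]),
(o['joint_positions'],o['ee_pos'])]
f=lambda k:np.concatenate([fk(q,k)[0]-p for q,p in D])
r=least_squares(f,[.45,.45,0,.2,.06,.3,0]);print(r.x.round(4),np.abs(r.fun).max()); np.save('k.npy',r.x)
E
python3 fit.py
```

```text
[0.579  0.4089 0.043  0.2005 0.0651 0.308  0.0058] 0.002872584922562149
```

```bash
cat >> h.py <<'E'
from scipy.optimize import least_squares
LO=np.array([-3.1,-.84,.05,-1.13,.06,-2.69])+.03; HI=np.array([3.1,2.19,2.79,4.28,2.93,2.69])-.03
def ik(p,G,q0):
    k=np.load('k.npy')
    def f(q):
        P,M=fk(q,k); return np.r_[(P-p)*5,R.from_matrix(M.T@G).as_rotvec()]
    r=least_squares(f,np.clip(q0,LO+1e-3,HI-1e-3),bounds=(LO,HI)); return r.x,np.abs(r.fun).max()
def target(th,lip,yaw):
    a=np.radians(yaw); X=np.array([0,0,-1.]);Y=np.array([np.cos(a),np.sin(a),0]);Z=np.cross(X,Y)
    G=np.stack([X,Y,Z],1)@R.from_euler('y',th,degrees=True).as_matrix()
    xs=np.array([np.cos(a-np.pi/2),np.sin(a-np.pi/2)]);t=np.radians(th)
    x=.0687*np.cos(t)-.021*np.sin(t); z=-.0687*np.sin(t)-.021*np.cos(t)
    return np.r_[np.array(lip[:2])-x*xs,lip[2]-z],G
E
python3 -c "
from h import *
q=pose()[1]['joint_positions']
q0=np.array([0.14164323,0.52784756,1.32065139,0.0055755,1.30012797,1.53507209])
for name,c in (('now',(.577,.149)),('out',(.422,.225))):
  for yaw in range(-180,180,30):
    a=np.radians(yaw-90); lip=(c[0]-.015*np.cos(a),c[1]-.015*np.sin(a),.1)
    qq=q0.copy(); qq[0]=np.arctan2(c[1],c[0])-.1; qq[5]=(qq[0]-np.radians(yaw)+np.pi)%(2*np.pi)-np.pi if False else q0[5]
    # start at th=0 with best j6
    out=[]
    best=None
    for j6 in (-2,-1,0,1,2):
      g=qq.copy();g[5]=j6
      x,e=ik(*target(0,lip,yaw),g)
      if best is None or e<best[1]: best=(x,e)
    x,e=best; errs=[e]
    for th in (20,40,60,75):
      x,e=ik(*target(th,lip,yaw),x); errs.append(e)
    print(name,yaw,'pourdir',yaw-90,np.round(errs,2),x.round(2))
"
```

```text
now -180 pourdir -270 [0.2  0.03 0.   0.   0.  ] [ 0.55  0.89  1.45 -0.99  1.76 -2.24]
now -150 pourdir -240 [0.   0.17 0.39 0.61 0.76] [ 0.28  0.38  1.78 -0.6   0.81  2.66]
now -120 pourdir -210 [0.   0.   0.19 0.46 0.66] [ 0.19  0.27  2.04 -0.75  0.27  2.66]
now -90 pourdir -180 [0.   0.   0.03 0.34 0.58] [ 0.17  0.26  2.1  -1.    0.09  2.66]
now -60 pourdir -150 [0. 0. 0. 0. 0.] [-0.18  0.65  2.47  2.43  1.29 -1.55]
now -30 pourdir -120 [0. 0. 0. 0. 0.] [-0.37  0.67  2.18  1.64  1.28 -1.27]
now 0 pourdir -90 [0. 0. 0. 0. 0.] [-0.34  0.76  1.81  1.15  1.53 -1.04]
now 30 pourdir -60 [0. 0. 0. 0. 0.] [-0.23  0.89  1.44  0.84  1.87 -0.98]
now 60 pourdir -30 [0. 0. 0. 0. 0.] [-0.07  1.02  1.12  0.55  2.21 -1.09]
now 90 pourdir 0 [0. 0. 0. 0. 0.] [ 0.1   1.1   0.91  0.14  2.43 -1.44]
now 120 pourdir 30 [0. 0. 0. 0. 0.] [ 0.27  1.1   0.92 -0.37  2.39 -1.92]
now 150 pourdir 60 [0. 0. 0. 0. 0.] [ 0.42  1.01  1.13 -0.72  2.12 -2.19]
out -180 pourdir -270 [0.11 0.   0.   0.   0.  ] [ 0.78  0.82  1.62 -0.78  1.81 -2.06]
out -150 pourdir -240 [0.05 0.27 0.5  0.73 0.87] [ 0.41  0.17  2.04 -0.45  0.72  2.66]
out -120 pourdir -210 [0.   0.06 0.3  0.54 0.73] [ 0.37  0.08  2.25 -0.64  0.29  2.66]
out -90 pourdir -180 [0.   0.   0.13 0.39 0.61] [ 0.36  0.06  2.32 -0.9   0.09  2.66]
out -60 pourdir -150 [0.   0.   0.   0.   0.08] [ 0.12  0.64  2.76  2.75  1.47 -1.67]
out -30 pourdir -120 [0. 0. 0. 0. 0.] [-0.31  0.68  2.6   1.81  1.34 -1.7 ]
out 0 pourdir -90 [0. 0. 0. 0. 0.] [-0.29  0.66  2.23  1.22  1.39 -1.32]
out 30 pourdir -60 [0. 0. 0. 0. 0.] [-0.15  0.74  1.88  0.85  1.65 -1.17]
out 60 pourdir -30 [0. 0. 0. 0. 0.] [ 0.03  0.84  1.59  0.57  1.92 -1.2 ]
out 90 pourdir 0 [0. 0. 0. 0. 0.] [ 0.22  0.91  1.39  0.25  2.13 -1.38]
out 120 pourdir 30 [0. 0. 0. 0. 0.] [ 0.42  0.94  1.32 -0.13  2.19 -1.67]
out 150 pourdir 60 [0. 0. 0. 0. 0.] [ 0.61  0.9   1.41 -0.48  2.06 -1.93]
```

The inward pour runs joint 5 into its lower limit. My fitted kinematics shows that pouring towards about −y works, so I'll level the scoop, raise it and yaw it about +100°.

```bash
python3 -c "
from h import *
go(.60,.16,.26,-79.9)"
```

```text
shift [-115.5   -6.6  -23.2] len 118.0 rot [ -0.  -29.5   0.3] tcp [0.637  0.1606 0.148 ] yaw -79.9
```

```bash
python3 -m creep '[[0,-20,0,-4,0,0,0],[0,-45,-1,-9,0,-4,0],[0,-70,-3,-14,0,-9,0],[0,-95,-5,-19,0,-15,0],[0,-115,-6,-23,0,-20,0],[0,-115,-6,-23,0,-25,0],[0,-115,-6,-23,0,-29.5,0],[0,-115,-6,-23,0,-29.5,0]]'; python3 -m creep '[[0,0,0,0,-7,0,0],[0,0,0,0,-14,0,0],[0,0,0,0,-21,0,0],[0,0,0,0,-28,0,0],[0,0,0,0,-35,0,0],[0,0,0,0,-42,0,0],[0,0,0,0,-49,0,0],[0,0,0,0,-50,0,0]]';  python3 -m creep '[[0,0,0,0,-7,0,0],[0,0,0,0,-14,0,0],[0,0,0,0,-21,0,0],[0,0,0,0,-28,0,0],[0,0,0,0,-35,0,0],[0,0,0,0,-42,0,0],[0,0,0,0,-49,0,0],[0,0,0,0,-50,0,0]]'; python3 -c "
from h import *
print(pose()[1]['joint_positions'].round(2) if hasattr(pose()[1]['joint_positions'],'round') else pose()[1]['joint_positions'])
go(.6,.16,.26,20)
w=snap('wrist','f1')
"
```

```text
time: 22.55
ee_pos: [0.6016, 0.1594, 0.2599]
tool_rot: [-0.061, -0.703, -0.064, 0.705]
ft_force: [-0.3, 0.2, -3.6]
width: 0.164
time: 23.35
ee_pos: [0.6016, 0.1594, 0.2606]
tool_rot: [0.353, 0.612, 0.356, -0.611]
ft_force: [-0.3, -0.2, -4.7]
width: 0.169
time: 24.15
ee_pos: [0.6015, 0.1594, 0.2609]
tool_rot: [0.579, 0.406, 0.581, -0.404]
ft_force: [0.2, 0.1, -5.0]
width: 0.164
[ 0.15  0.42  1.45  0.    1.27 -0.2 ]
shift [ 0.9 -1.2 -1.1] len 2.0 rot [ 0.2 -0.2 -0. ] tcp [0.6015 0.1594 0.2609] yaw 20.2
```

View pics/f1.png

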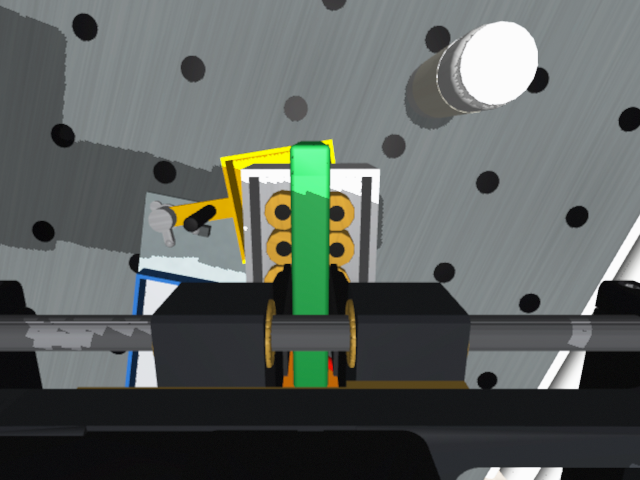

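```bash
python3 -c "
from h import *
for t in (0,20,40,60,75): pour(t,(.573,.160,.095),20)
x=pose()[1]['joint_positions']
for t in (0,20,40,60,75):
  x,e=ik(*target(t,(.573,.160,.095),20),x);print(t,x.round(2),round(e,3))
"
```

```text
0 shift [145.2 -26.5 -78.5] len 167.0 rot [ 0.1 -0.2 -0. ] tcp [0.6015 0.1594 0.2609] yaw 20.1
20 shift [122.9 -26.6 -67.3] len 143.0 rot [ 0.1 19.8 -0. ] tcp [0.6015 0.1594 0.2609] yaw 20.1
40 shift [105.8 -26.6 -49.1] len 120.0 rot [ 0.1 39.8  0. ] tcp [0.6015 0.1594 0.2609] yaw 20.1
60 shift [ 96.  -26.6 -26.2] len 103.0 rot [ 0.1 59.8  0. ] tcp [0.6015 0.1594 0.2609] yaw 20.1
75 shift [ 94.1 -26.6  -7.5] len 98.0 rot [ 0.1 74.8  0. ] tcp [0.6015 0.1594 0.2609] yaw 20.1
0 [ 0.28  0.51  1.71 -0.    0.92 -0.07] 0.0
20 [ 0.08  0.52  1.68  0.39  1.07 -0.47] 0.0
40 [-0.09  0.6   1.65  0.65  1.3  -0.74] 0.0
60 [-0.21  0.73  1.6   0.82  1.56 -0.91] 0.0
75 [-0.27  0.86  1.56  0.92  1.75 -0.99] 0.0
```

```bash
python3 -m creep '[[0,0,-5,-20,0,0,0],[0,0,-13,-45,0,0,0],[0,25,-20,-68,0,0,0],[0,60,-26,-74,0,4,0],[0,90,-26,-74,0,8,0],[0,110,-26,-72,0,12,0],[0,120,-26,-70,0,16,0],[0,121,-26,-68,0,20,0]]'; python3 -c "
from h import *
for t in (20,30,40,50,60,65,75): pour(t,(.573,.160,.095),20)
snap('side','f2');print(pose()[1]['joint_positions'])
"
```

```text
time: 25.0
ee_pos: [0.5534, 0.2145, 0.139]
tool_rot: [0.467, 0.471, 0.672, -0.329]
ft_force: [0.1, -0.7, -4.6]
width: 0.168
20 shift [ 0.6 -0.2  0.8] len 1.0 rot [-0.2 -0.4  0.1] tcp [0.5534 0.2145 0.139 ] yaw 19.8
30 shift [-11.1  -0.2   5.5] len 12.0 rot [-0.2  9.6  0. ] tcp [0.5534 0.2145 0.139 ] yaw 19.8
40 shift [-21.7  -0.2  12. ] len 25.0 rot [-0.2 19.6  0. ] tcp [0.5534 0.2145 0.139 ] yaw 19.8
50 shift [-31.1  -0.2  20.3] len 37.0 rot [-0.2 29.6 -0. ] tcp [0.5534 0.2145 0.139 ] yaw 19.8
60 shift [-38.9  -0.1  30.2] len 49.0 rot [-0.2 39.6 -0. ] tcp [0.5534 0.2145 0.139 ] yaw 19.8
65 shift [-42.1  -0.1  35.5] len 55.0 rot [-0.2 44.6 -0. ] tcp [0.5534 0.2145 0.139 ] yaw 19.8
75 shift [-47.1  -0.1  47. ] len 67.0 rot [-0.2 54.6 -0.1] tcp [0.5534 0.2145 0.139 ] yaw 19.8
[ 0.07550461  0.51924174  1.68034811  0.39427132  1.07760836 -0.48104367]
```

View pics/f2.png

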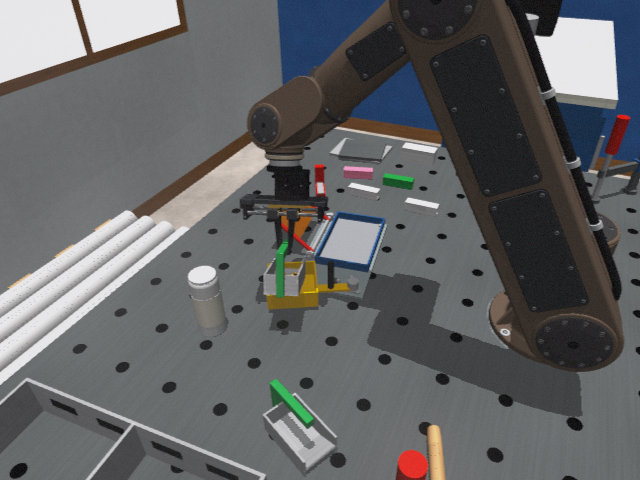

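```bash
python3 -m creep '[[0,-5,0,2,0,4,0],[0,-9,0,4,0,8,0],[0,-14,0,6,0,12,0],[0,-18,0,9,0,16,0],[0,-22,0,12,0,20,0],[0,-26,0,15,0,24,0],[0,-30,0,19,0,28,0],[0,-31,0,20,0,30,0]]'; python3 -c "
from h import *
for t in (50,55,60,65,70,75): pour(t,(.573,.160,.09),20)
crop(snap('side'),180,160,380,340,4,'f3');crop(snap('scene'),300,180,500,340,4,'f4')
"
```

```text
time: 25.85
ee_pos: [0.5647, 0.1846, 0.1606]
tool_rot: [0.274, 0.542, 0.77, -0.197]
ft_force: [-0.3, -0.2, -3.6]
width: 0.167
50 shift [ 4.5 -0.6  2.1] len 5.0 rot [-0.5 -0.6 -0.1] tcp [0.5647 0.1846 0.1606] yaw 19.6
55 shift [-1.4 -0.5  4.1] len 4.0 rot [-0.5  4.4 -0.2] tcp [0.5647 0.1846 0.1606] yaw 19.6
60 shift [-7.2 -0.5  6.7] len 10.0 rot [-0.5  9.4 -0.2] tcp [0.5647 0.1846 0.1606] yaw 19.6
65 shift [-12.7  -0.5   9.7] len 16.0 rot [-0.5 14.4 -0.2] tcp [0.5647 0.1846 0.1606] yaw 19.6
70 shift [-17.8  -0.4  13.2] len 22.0 rot [-0.5 19.4 -0.2] tcp [0.5647 0.1846 0.1606] yaw 19.6
75 shift [-22.7  -0.4  17.1] len 28.0 rot [-0.5 24.4 -0.2] tcp [0.5647 0.1846 0.1606] yaw 19.6
```

View pics/f3.png

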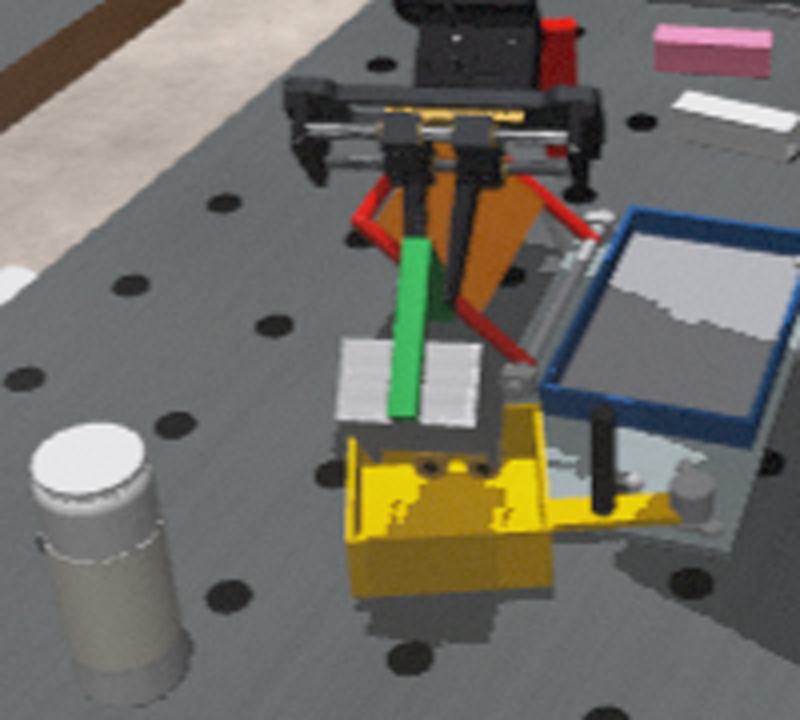

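View pics/f4.png

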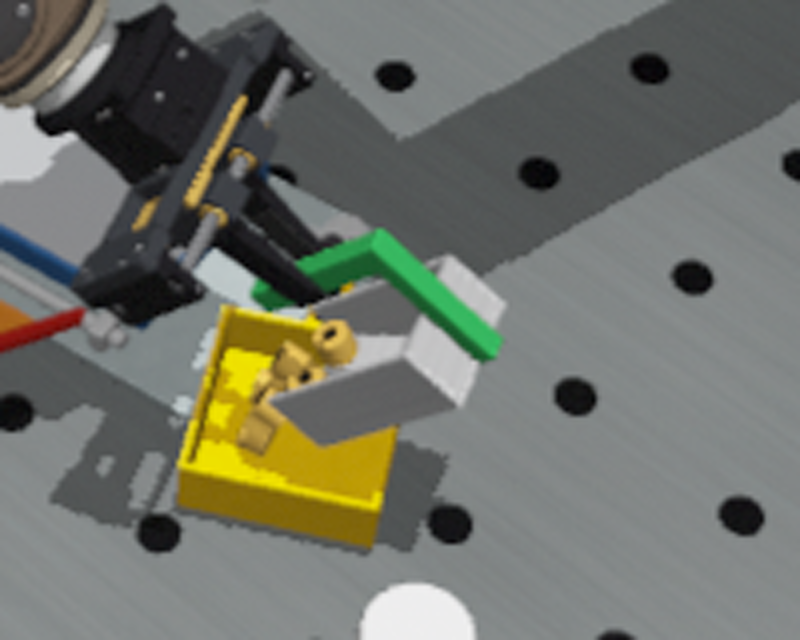

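```bash
python3 -m creep '[[0,2,0,-3,0,3,0],[0,0,0,-2,0,6,0],[0,-3,0,0,0,10,0],[0,-6,0,2,0,14,0],[0,-9,0,5,0,18,0],[0,-12,0,8,0,22,0],[0,-15,0,11,0,26,0],[0,-15,0,11,0,28,0]]'; python3 -c "
from h import *
crop(snap('side'),180,160,380,340,4,'f5');crop(snap('scene'),300,180,500,340,4,'f6')
"
```

```text
time: 26.75
ee_pos: [0.5707, 0.1675, 0.1608]
tool_rot: [0.079, 0.573, 0.813, -0.059]
ft_force: [0.4, -0.1, -1.9]
width: 0.166
```

View pics/f5.png

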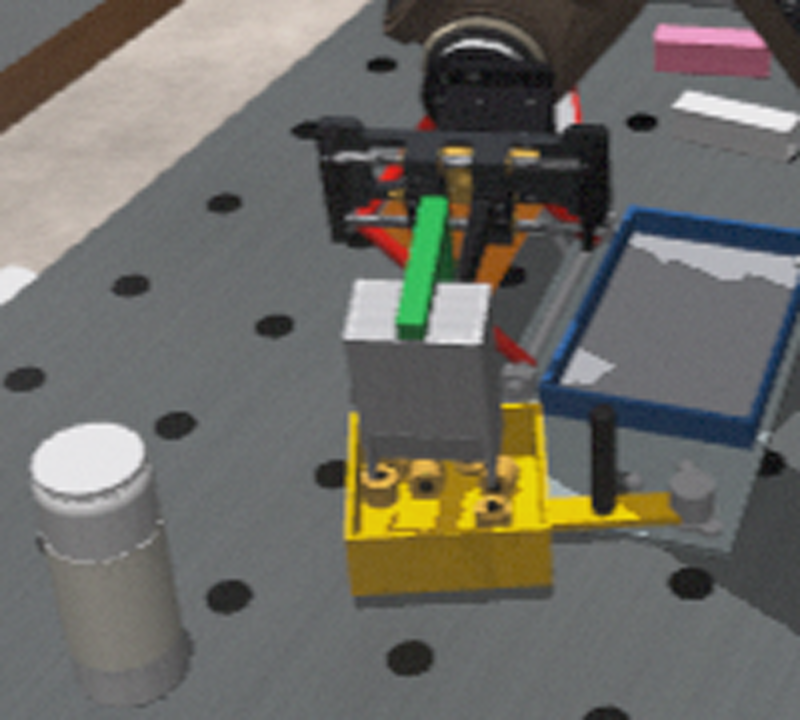

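View pics/f6.png

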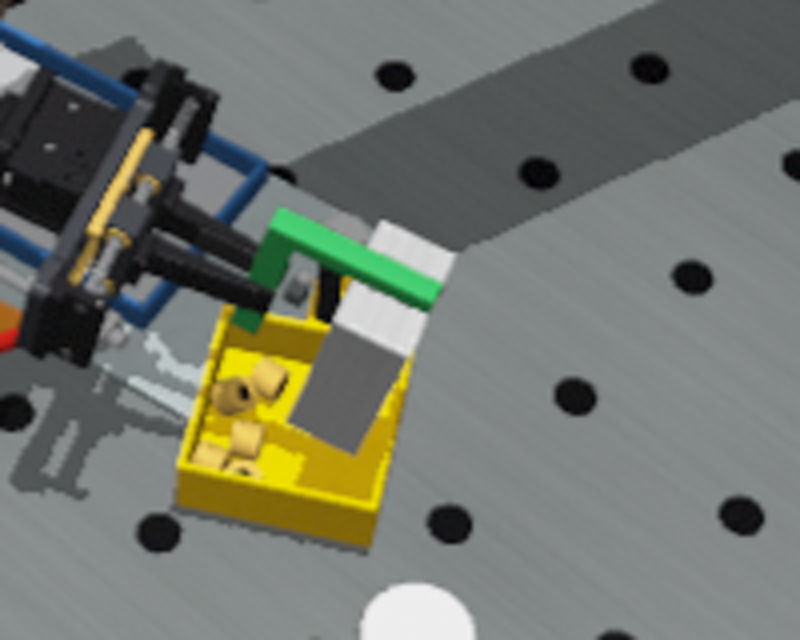

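```bash
python3 -m creep '[[0,0,0,0,0,2,0],[0,-3,0,-12,0,0,0],[0,-6,0,-24,0,0,0],[0,-10,0,-40,0,0,0],[0,-15,0,-60,0,0,0],[0,-23,0,-87,0,0,0],[0,-28,0,-105,0,0,0],[0,-28,0,-105,0,0,0]]'; python3 -c "
from h import *
crop(snap('side'),180,120,380,340,3,'f7');crop(snap('scene'),300,160,500,340,4,'f8')
go(.57,.26,.28,20)
"
```

```text
time: 27.65
ee_pos: [0.5736, 0.1616, 0.2719]
tool_rot: [0.081, 0.573, 0.813, -0.059]
ft_force: [-0.5, 1.4, -3.4]
width: 0.167
shift [ 89.4  30.  -29.6] len 99.0 rot [ -0.6 -78.6   0.1] tcp [0.5731 0.1618 0.2689] yaw 19.6
```

View pics/f7.png

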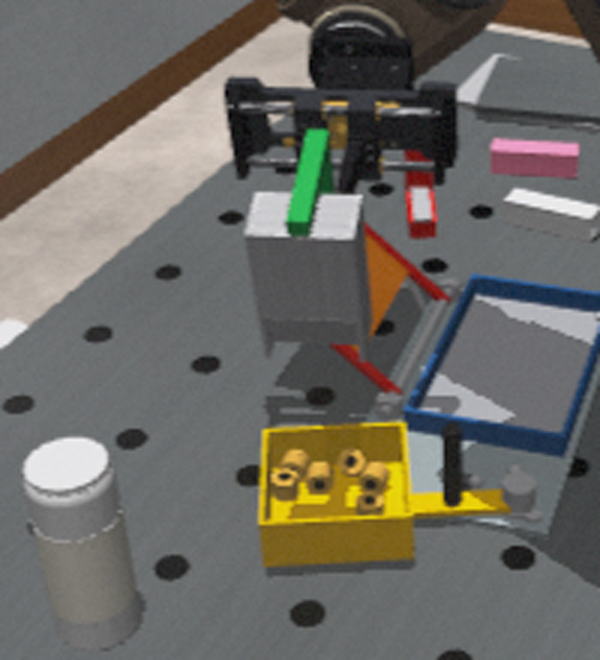

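View pics/f8.png

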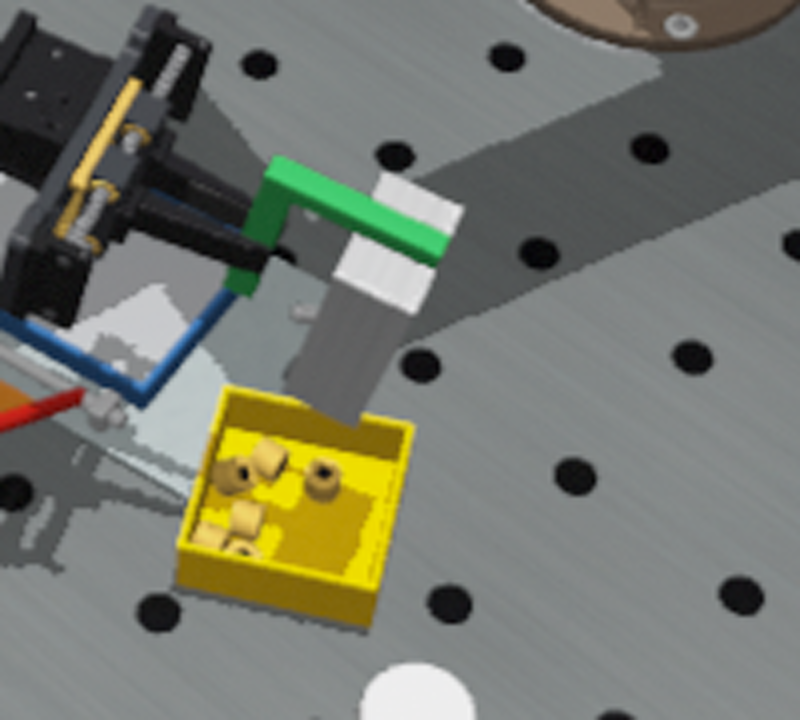

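All six bosses are in the dish: six brass slugs show in both views. Next I'll level the scoop and stand it near its old place.

```bash
python3 -m creep '[[0,0,0,-8,0,-8,0],[0,5,2,-15,0,-16,0],[0,12,5,-20,0,-24,0],[0,20,8,-24,0,-32,0],[0,35,12,-27,0,-40,0],[0,50,18,-29,0,-48,0],[0,65,22,-30,0,-56,0],[0,75,26,-30,0,-64,0]]'; python3 -c "
from h import *
go(.55,.41,.2,20)
"
```

```text
time: 28.55
ee_pos: [0.5707, 0.246, 0.2826]
tool_rot: [0.5, 0.453, 0.647, -0.356]
ft_force: [0.2, 0.7, -3.5]
width: 0.163
shift [ 119.6   36.3 -136.1] len 185.0 rot [ -0.4 -14.3   0.4] tcp [0.5707 0.246  0.2826] yaw 19.7
```

```bash
python3 -m creep '[[0,5,5,-20,0,-4,0],[0,10,10,-50,0,-8,0],[0,20,18,-85,0,-12,0],[0,40,28,-120,0,-14.3,0],[0,70,36,-136,0,-14.3,0],[0,100,36,-136,0,-14.3,0],[0,120,36,-136,0,-14.3,0],[0,120,36,-136,0,-14.3,0]]'; python3 -c "
from h import *
go(.55,.41,.046,20);snap('wrist','g1')
"
```

```text
time: 29.35
ee_pos: [0.5475, 0.4097, 0.1947]
tool_rot: [0.576, 0.402, 0.581, -0.412]
ft_force: [-0.6, -0.1, -2.5]
width: 0.162
shift [148.7   4.8   0.3] len 149.0 rot [-0.3  0.1  0.9] tcp [0.5475 0.4097 0.1947] yaw 19.7
```

View pics/g1.png

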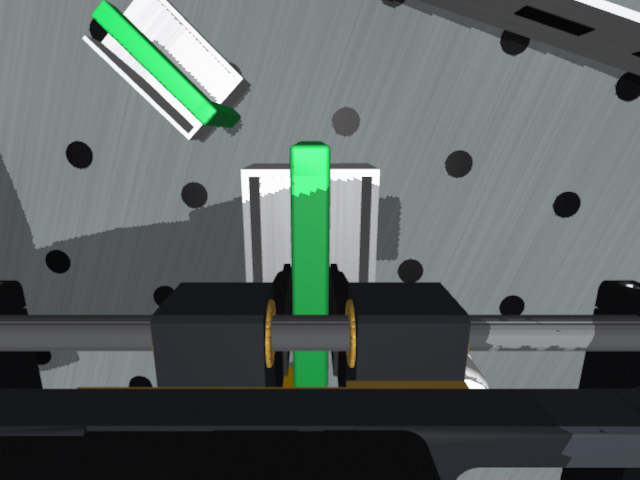

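```bash
python3 -m creep '[[0,40,3,0,0,0,0.9],[0,80,5,0,0,0,0.9],[0,115,5,0,0,0,0.9],[0,135,5,0,0,0,0.9],[0,143,5,0,0,0,0.9],[0,147,5,0,0,0,0.9],[0,148,5,0,0,0,0.9],[0,148,5,0,0,0,0.9]]';python3 -m creep '[[0,1,0,0,0,0,0],[0,2,0,0,0,0,0],[0,3,0,0,0,0,0],[0,3,0,0,0,0,0],[0,3,0,0,0,0,0],[0,3,0,0,0,0,0],[0,3,0,0,0,0,0],[0,3,0,0,0,0,0]]'
```

```text
time: 30.2
ee_pos: [0.5523, 0.4109, 0.0505]
tool_rot: [0.58, 0.408, 0.577, -0.406]
ft_force: [0.8, 0.6, -2.6]
width: 0.164
time: 31.0
ee_pos: [0.5523, 0.4109, 0.0475]
tool_rot: [0.579, 0.408, 0.577, -0.406]
ft_force: [0.3, 0.1, -2.6]
width: 0.166
```

```bash
python3 -m creep '[[0,1,0,0,0,0,0],[0,2,0,0,0,0,0],[0,3,0,0,0,0,0],[0,4,0,0,0,0,0],[0,5,0,0,0,0,0],[0,5,0,0,0,0,0],[0,5,0,0,0,0,0],[0,5,0,0,0,0,0]]'
```

```text
time: 31.8
ee_pos: [0.5524, 0.4109, 0.0425]
tool_rot: [0.58, 0.408, 0.577, -0.406]
ft_force: [0.2, -0.2, -3.0]
width: 0.164
```

```bash
python3 -m creep '[[0,1,0,0,0,0,0],[0,1,0,0,0,0,0],[0,2,0,0,0,0,0],[0,2,0,0,0,0,0],[0,2,0,0,0,0,0],[0,2,0,0,0,0,0],[0,2,0,0,0,0,0],[0,2,0,0,0,0,0]]'
```

```text
time: 32.6
ee_pos: [0.5529, 0.4113, 0.0418]
tool_rot: [0.58, 0.409, 0.577, -0.405]
ft_force: [0.2, 1.0, 7.8]
width: 0.163
```

Contact (z-force changed sign). Release and rise.

```bash
python3 -m creep '[[0.5,0,0,0,0,0,0],[0.5,0,0,0,0,0,0],[0.5,0,0,0,0,0,0],[0.5,0,0,0,0,0,0],[0.5,0,0,0,0,0,0],[0.5,-10,0,0,0,0,0],[0.5,-30,0,0,0,0,0],[0.5,-60,0,0,0,0,0]]';python3 -m creep '[[0.5,-50,0,0,0,0,0],[0.5,-100,0,0,0,0,0],[0.5,-140,0,0,0,0,0],[0.5,-150,0,0,0,0,0],[0.5,-150,0,40,0,0,0],[0.5,-150,0,80,0,0,0],[0.5,-150,0,120,0,0,0],[0.5,-150,0,160,0,0,0]]'; python3 -c "
from h import *
snap('wrist','g2');snap('scene','g3'); go(.493,.104,.15,27)
"
```

```text
time: 33.4
ee_pos: [0.5519, 0.4107, 0.1017]
tool_rot: [0.579, 0.408, 0.577, -0.406]
ft_force: [-0.9, 0.3, -0.2]
width: 0.5
time: 34.2
ee_pos: [0.6051, 0.2585, 0.2516]
tool_rot: [0.579, 0.408, 0.577, -0.406]
ft_force: [0.1, 0.1, -0.6]
width: 0.503
shift [ 101.2 -157.9  105.3] len 215.0 rot [-7.5  0.1 -0.2] tcp [0.6063 0.256  0.2516] yaw 19.5
```

View pics/g2.png

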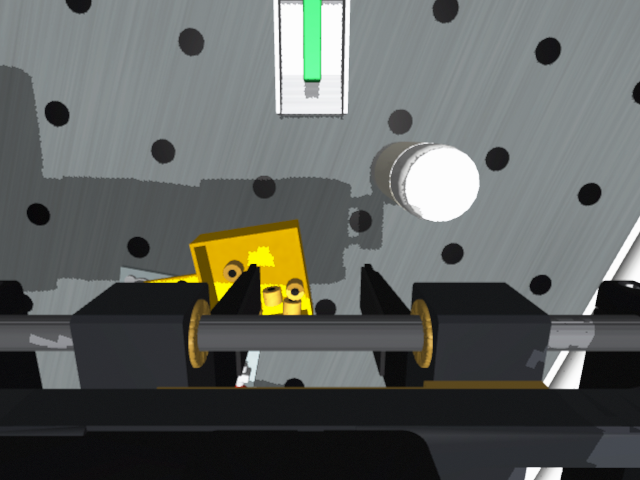

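View pics/g3.png

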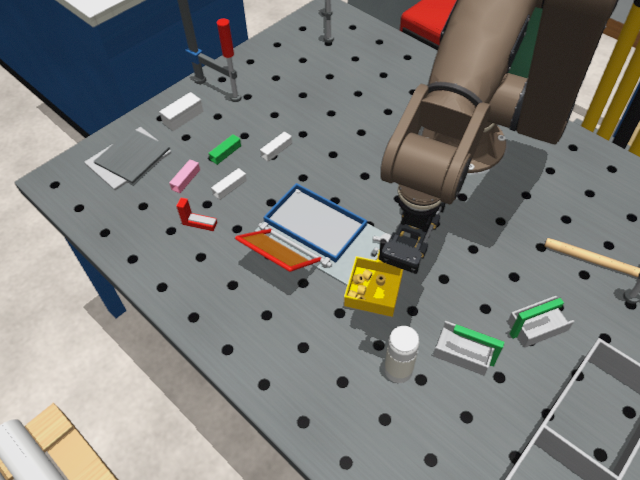

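The scoop is upright at scene (470,345). The near tube moved from (284,149) to (277,145), so that was the knock. Next is the swing arm, with the jaw turned tangential.

```bash
python3 -m creep '[[0.5,0,-20,15,8,0,0],[0.5,0,-40,30,16,0,0],[0.5,10,-60,45,24,0,0],[0.5,20,-80,55,32,0,0],[0.5,30,-100,65,40,0,0],[0.5,40,-120,80,48,0,0],[0.5,50,-140,95,56,0,0],[0.5,50,-158,105,64,0,0]]'; python3 -m creep '[[0.5,0,0,0,6,0,0],[0.5,0,0,0,12,0,0],[0.5,0,0,0,18,0,0],[0.5,0,0,0,18,0,0],[0.5,0,0,0,18,0,0],[0.5,0,0,0,18,0,0],[0.5,0,0,0,18,0,0],[0.5,0,0,0,18,0,0]]'; python3 -c "
from h import *
snap('wrist','g4');go(.493,.104,.024,-62.7);print(pose()[1]['joint_positions'])
"
```

```text
time: 35.1
ee_pos: [0.4911, 0.1037, 0.2]
tool_rot: [0.272, 0.653, 0.271, -0.652]
ft_force: [0.1, -0.5, 0.3]
width: 0.501
time: 35.9
ee_pos: [0.4911, 0.1038, 0.1999]
tool_rot: [0.167, 0.688, 0.166, -0.687]
ft_force: [-0.0, 0.1, 0.4]
width: 0.502
shift [175.9   0.4  -1.6] len 176.0 rot [-0.1 -0.1 -0.1] tcp [0.4911 0.1038 0.1999] yaw -62.8
[ 7.70334628e-02  2.88719183e-01  1.82372548e+00 -8.39688837e-04
  1.02729588e+00  1.17365358e+00]
```

View pics/g4.png

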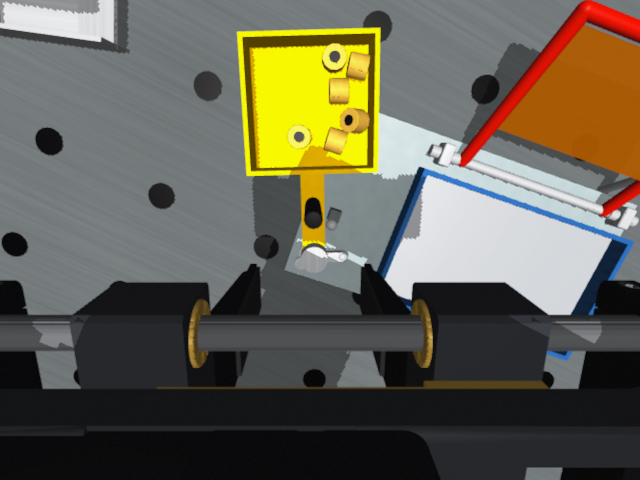

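```bash
python3 -c "
from h import *
w=snap('wrist')
p=onz(w,314,206,.095);b=onz(w,313,224,.018);h=onz(w,313,258,.034);print('post',p,'base',b,'hinge',h,st(-.05,.19,0))
print(np.degrees(np.arctan2(*(p-h)[:2][::-1])),np.linalg.norm((p-h)[:2]))
go(p[0],p[1],.024,-62.7)
"
```

```text
post [0.50378201 0.10774998 0.095     ] base [0.47449138 0.09280749 0.018     ] hinge [0.44567632 0.07816931 0.034     ] [0.44423182 0.07645514 0.        ]
26.979911658027927 0.0652018947340716
shift [175.9   2.1 -12.9] len 176.0 rot [-0.1 -0.1 -0.1] tcp [0.4911 0.1038 0.1999] yaw -62.8
```

```bash
python3 -c "
from h import *
go(.494,.1023,.024,-63)
"; python3 -m creep '[[0.5,40,2,-2,0,0,0],[0.5,80,2,-2,0,0,0],[0.5,115,2,-2,0,0,0],[0.5,145,2,-2,0,0,0],[0.5,165,2,-2,0,0,0],[0.5,174,2,-2,0,0,0],[0.5,174,2,-2,0,0,0],[0.5,174,2,-2,0,0,0]]' 15;python3 -c "
from h import *
snap('wrist','g5');crop(snap('side'),240,180,440,340,4,'g6')"
```

```text
shift [175.9   2.4  -1.7] len 176.0 rot [ 0.2 -0.1 -0.1] tcp [0.4911 0.1038 0.1999] yaw -62.8
time: 36.8
ee_pos: [0.4946, 0.1029, 0.0267]
tool_rot: [0.167, 0.688, 0.166, -0.686]
ft_force: [0.5, 0.5, -0.2]
width: 0.501
```

View pics/g5.png

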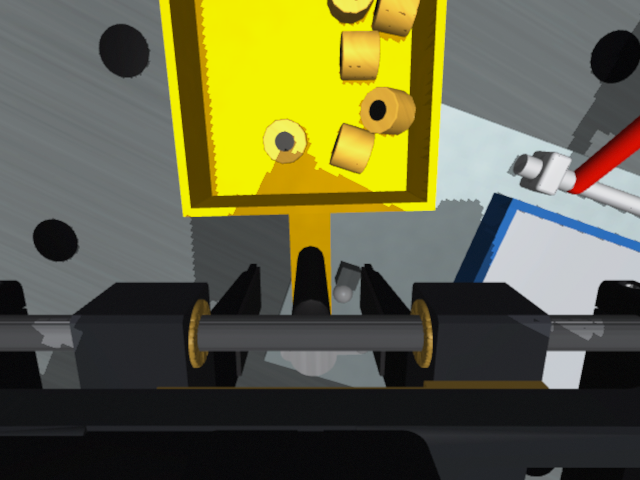

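View pics/g6.png

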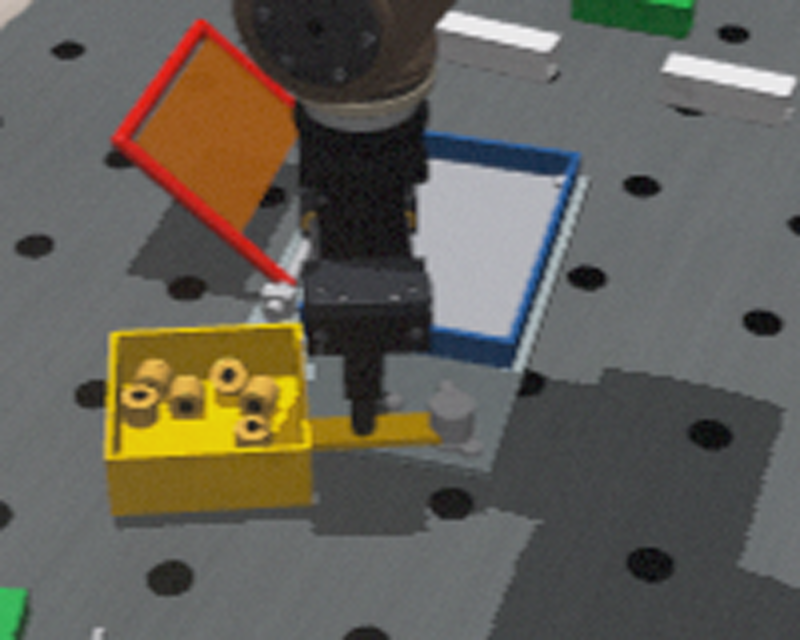

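```bash
python3 -m creep '[[0,0,0,0,0,0,0],[0,0,0,0,0,0,0],[0,0,0,0,0,0,0],[0,0,0,0,0,0,0],[0,0,0,0,0,0,0],[0,0,0,0,0,0,0],[0,0,0,0,0,0,0],[0,0,0,0,0,0,0]]' 15;python3 -m creep '[[0,0,-3.8,0.1,-4,0,0],[0,0,-7.7,0.5,-8,0,0],[0,0,-11.4,1.2,-12,0,0],[0,0,-15.2,2.1,-16,0,0],[0,0,-18.8,3.3,-20,0,0],[0,0,-22.4,4.8,-24,0,0],[0,0,-25.8,6.4,-28,0,0],[0,0,-29.1,8.4,-32,0,0]]';python3 -c "
from h import *
T,o=pose();d=T[:2,3]-np.array([.4447,.0773]);print('arm ang world',np.degrees(np.arctan2(d[1],d[0])),np.linalg.norm(d),o['wrist_torque'],'yaw',np.degrees(np.arctan2(T[1,1],T[0,1])))
snap('wrist','g7')"
```

```text
time: 37.7
ee_pos: [0.4948, 0.1028, 0.0271]
tool_rot: [0.167, 0.689, 0.166, -0.686]
ft_force: [-0.9, 0.2, 2.2]
width: 0.164
time: 38.5
ee_pos: [0.4733, 0.1246, 0.027]
tool_rot: [0.351, 0.615, 0.349, -0.614]
ft_force: [-2.4, -4.3, 5.6]
width: 0.164
arm ang world 58.815109662557646 0.05526964884742422 [-0.94861297  0.45150522 -0.08497249] yaw -30.647379703988115
```

View pics/g7.png

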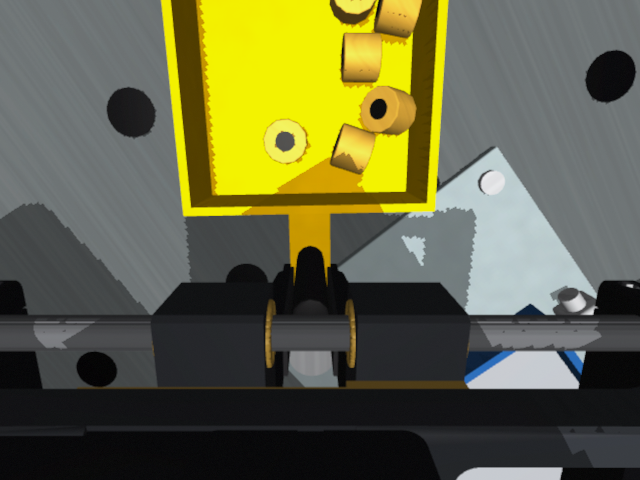

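```bash
python3 -m creep '[[0,0,-3.8,0.1,-4,0,0],[0,0,-7.7,0.5,-8,0,0],[0,0,-11.4,1.2,-12,0,0],[0,0,-15.2,2.1,-16,0,0],[0,0,-18.8,3.3,-20,0,0],[0,0,-22.4,4.8,-24,0,0],[0,0,-25.8,6.4,-28,0,0],[0,0,-29.1,8.4,-32,0,0]]';python3 -c "
from h import *
T,o=pose();d=T[:2,3]-np.array([.4447,.0773]);print('arm ang world',np.degrees(np.arctan2(d[1],d[0])),np.linalg.norm(d),o['wrist_torque'],'yaw',np.degrees(np.arctan2(T[1,1],T[0,1])))"
```

```text
time: 39.35
ee_pos: [0.444, 0.132, 0.0271]
tool_rot: [0.509, 0.493, 0.506, -0.492]
ft_force: [1.9, -6.0, 0.7]
width: 0.168
arm ang world 90.70457513521812 0.05474162833083591 [-0.89548487 -0.39699466 -0.08554139] yaw 1.7607796035556043
```

```bash
python3 -m creep '[[0,0,-1.9,0.1,-2,0,0],[0,0,-3.8,0.1,-4,0,0],[0,0,-5.7,0.3,-6,0,0],[0,0,-7.5,0.5,-8,0,0],[0,0,-9,0.7,-9,0,0],[0,0,-9.5,0.8,-9.5,0,0],[0,0,-9.5,0.8,-9.5,0,0],[0,0,-9.5,0.8,-9.5,0,0]]';python3 -c "
from h import *
T,o=pose();d=T[:2,3]-np.array([.4447,.0773]);print('arm ang world',np.degrees(np.arctan2(d[1],d[0])),np.linalg.norm(d),o['wrist_torque'],'yaw',np.degrees(np.arctan2(T[1,1],T[0,1])))"
```

```text
time: 40.15
ee_pos: [0.4357, 0.131, 0.0271]
tool_rot: [0.548, 0.45, 0.545, -0.448]
ft_force: [6.0, -0.1, -2.6]
width: 0.165
arm ang world 99.48477334662867 0.05448208430032715 [-0.0392452  -0.90148583 -0.04798351] yaw 11.225442119862741
```

Force +x 6 N now: it is against the end stop. Release and rise, then look.

```bash
python3 -m creep '[[0.5,0,0,0,0,0,0],[0.5,0,0,0,0,0,0],[0.5,0,0,0,0,0,0],[0.5,0,0,0,0,0,0],[0.5,-30,0,0,0,0,0],[0.5,-70,0,0,0,0,0],[0.5,-110,0,0,0,0,0],[0.5,-150,0,0,0,0,0]]';python3 -c "
from h import *
w=snap('wrist','g8');snap('scene','g9')
print(proj(w,st(-.05,.34,.057)),[proj(w,st(-.05+a,.34+b,.057)).round(0).tolist() for a,b in ((.06,-.06),(.06,.06),(-.06,.06),(-.06,-.06))])"
```

```text
time: 40.95
ee_pos: [0.4344, 0.1311, 0.1787]
tool_rot: [0.548, 0.45, 0.545, -0.448]
ft_force: [0.6, -0.3, -0.3]
width: 0.501
[317.70209753 106.20761579] [[383.0, 182.0], [398.0, 30.0], [245.0, 22.0], [244.0, 176.0]]
```

View pics/g8.png

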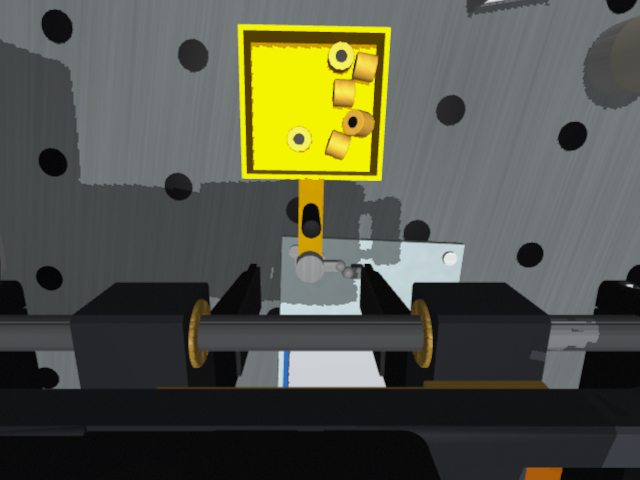

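View pics/g9.png

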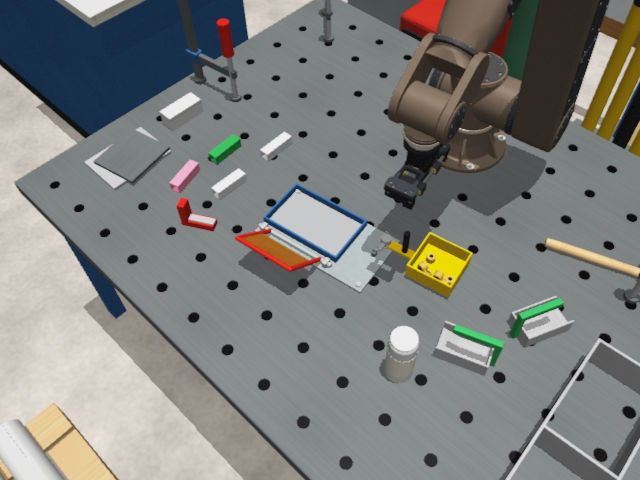

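```bash
python3 -c "
from h import *
s=snap('scene')
crop(s,150,80,310,210,5,'h1')
hsv=cv2.cvtColor(s['img'],cv2.COLOR_RGB2HSV);m=cv2.inRange(hsv,(0,0,225),(180,25,255));m[:, :140]=0;m[210:]=0;m[:,300:]=0
n,l,stt,c=cv2.connectedComponentsWithStats(m)
for i in range(1,n):
  if stt[i,4]>60:
    r=cv2.minAreaRect(np.argwhere(l==i)[:,::-1].astype(np.float32));b=cv2.boxPoints(r)
    z=.03; W=np.array([onz(s,*p,z)[:2] for p in b]); e=[np.linalg.norm(W[k]-W[(k+1)%4]).round(3) for k in range(4)]
    k=int(np.argmax(e)); d=W[(k+1)%4]-W[k]
    print(c[i].round(0),stt[i,4],W.mean(0).round(3),e[:2],'axis',np.degrees(np.arctan2(d[1],d[0])).round(0))
go(.47,-.36,.3,11)
"
```

```text
[179. 105.] 385 [ 0.487 -0.723] [np.float64(0.129), np.float64(0.049)] axis -180.0
[275. 143.] 209 [ 0.399 -0.386] [np.float64(0.102), np.float64(0.027)] axis -179.0
[228. 180.] 245 [ 0.589 -0.377] [np.float64(0.101), np.float64(0.027)] axis -180.0
shift [-120.7  -60.8  488.8] len 507.0 rot [ 0.2  0.1 -0.6] tcp [0.4356 0.1313 0.179 ] yaw 11.2
```

View pics/h1.png

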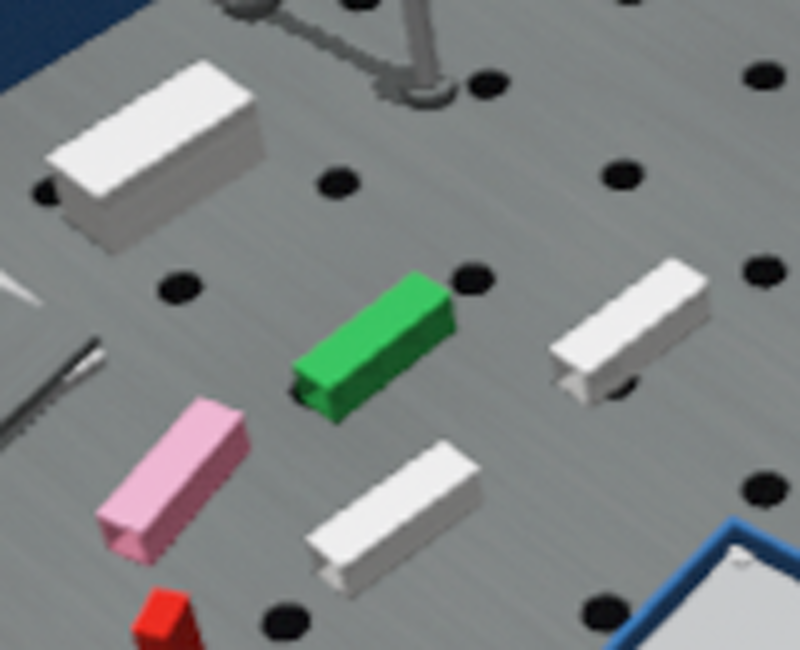

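Two genuine tubes measure 101×27 mm on top. The block at (180,105) is 129×49 mm, a look-alike. I'm moving above tube A at (0.399, −0.386).

```bash
python3 -m creep '[[0.7,-30,-5,30,8,0,0],[0.7,-60,-10,70,16,0,0],[0.7,-90,-15,110,24,0,0],[0.7,-120,-20,150,32,0,0],[0.7,-120,-28,190,40,0,0],[0.7,-120,-36,230,48,0,0],[0.7,-120,-44,270,56,0,0],[0.7,-120,-48,310,62,0,0]]';python3 -c "
from h import *
go(.42,-.38,.28,-90)"
```

```text
time: 41.9
ee_pos: [0.447, -0.1837, 0.2977]
tool_rot: [0.236, 0.67, 0.235, -0.664]
ft_force: [0.2, 0.6, -0.2]
width: 0.702
shift [ 17.2 135.8 144.4] len 199.0 rot [38.9 -0.5 -0.1] tcp [ 0.447  -0.1837  0.2977] yaw -51.1
```

```bash
python3 -m creep '[[0.7,5,24,26,7,0,0],[0.7,10,50,54,14,0,0],[0.7,17,78,82,21,0,0],[0.7,17,106,112,28,0,0],[0.7,17,125,132,35,0,0],[0.7,17,136,144,39,0,0],[0.7,17,136,144,39,0,0],[0.7,17,136,144,39,0,0]]';python3 -c "
from h import *
w=snap('wrist','h2');go(.399,-.386,-.03,-90);print(pose()[1]['joint_positions'])"
```

```text
time: 42.7
ee_pos: [0.4201, -0.3794, 0.2789]
tool_rot: [-0.001, 0.71, 0.001, -0.705]
ft_force: [-0.1, -0.4, 0.8]
width: 0.7
shift [309.2   7.7  23.6] len 310.0 rot [ 0.  -0.4  0.1] tcp [ 0.4203 -0.3791  0.2793] yaw -90.0
[-0.85442884  0.3153945   1.56101173  0.0074566   1.26227168  0.71396809]
```

View pics/h2.png

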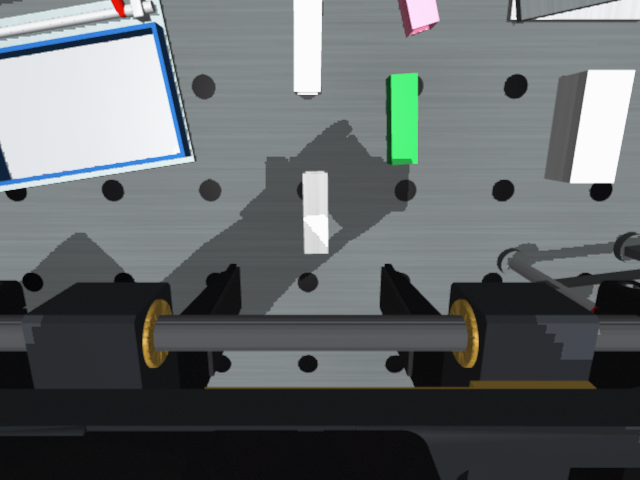

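```bash
python3 -c "
from h import *
w=snap('wrist')
c=np.array([onz(w,u,v,.03) for u,v in ((303,172),(327,172),(328,253),(304,253))]);print(c.round(4),c.mean(0))
d=c[0]-c[3]+c[1]-c[2];print(np.degrees(np.arctan2(d[1],d[0])))
print('B near end',onz(w,307,94,.03))
go(c.mean(0)[0],c.mean(0)[1],-.03,-90)"
```

```text
[[ 0.4499 -0.3693  0.03  ]
 [ 0.4498 -0.3979  0.03  ]
 [ 0.3491 -0.4001  0.03  ]
 [ 0.3492 -0.3699  0.03  ]] [ 0.39949398 -0.38430245  0.03      ]
0.8010306281860428
B near end [ 0.53761922 -0.37437692  0.03      ]
shift [309.5   6.   23.4] len 310.0 rot [ 0.  -0.4  0.1] tcp [ 0.4205 -0.3789  0.2797] yaw -90.0
```

```bash
python3 -m creep '[[0.7,40,6,23,0,0,0],[0.7,80,6,23,0,0,0],[0.7,120,6,23,0,0,0],[0.7,160,6,23,0,0,0],[0.7,200,6,23,0,0,0],[0.7,235,6,23,0,0,0],[0.7,255,6,23,0,0,0],[0.7,260,6,23,0,0,0]]';python3 -c "
from h import *
w=snap('wrist','h3');go(.3995,-.3843,-.03,-90)"
```

```text
time: 43.6
ee_pos: [0.3992, -0.3827, 0.0177]
tool_rot: [-0.001, 0.709, 0.002, -0.705]
ft_force: [-0.3, 0.0, 1.2]
width: 0.697
shift [48.3  1.3  0.2] len 48.0 rot [ 0.1 -0.4  0.2] tcp [ 0.3994 -0.3832  0.0183] yaw -89.9
```

View pics/h3.png

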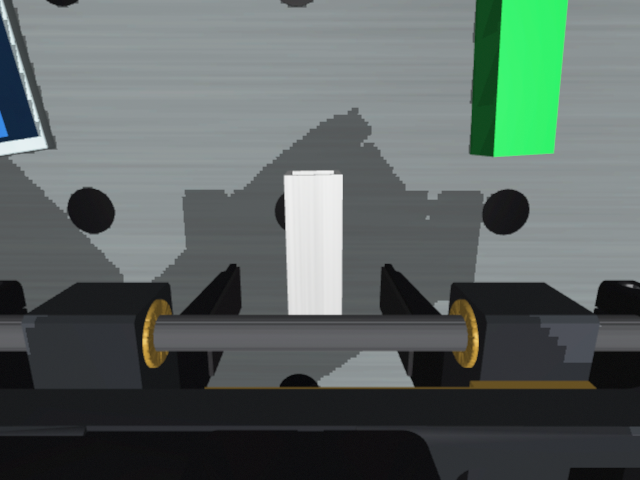

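Centred. Go down, close and lift.

```bash
python3 -m creep '[[0.7,20,0,0,0,0,0],[0.7,38,0,0,0,0,0],[0.7,46,0,0,0,0,0],[0.7,48,0,0,0,0,0],[0,48,0,0,0,0,0],[0,48,0,0,0,0,0],[0,48,0,0,0,0,0],[0,48,0,0,0,0,0]]' 35;python3 -m creep '[[0,0,0,0,0,0,0],[0,0,0,0,0,0,0],[0,-10,0,0,0,0,0],[0,-30,0,0,0,0,0],[0,-60,0,0,0,0,0],[0,-95,0,0,0,0,0],[0,-120,0,0,0,0,0],[0,-120,0,0,0,0,0]]';python3 -c "
from h import *
w=snap('wrist','h4');p=st(0,-.05,.12);go(*p,-81.6)"
```

```text
time: 44.45
ee_pos: [0.3999, -0.3832, -0.0292]
tool_rot: [-0.0, 0.709, 0.002, -0.705]
ft_force: [-1.2, 0.3, -0.3]
width: 0.423
time: 45.25
ee_pos: [0.4, -0.3847, 0.0943]
tool_rot: [0.001, 0.711, 0.0, -0.703]
ft_force: [-0.1, -0.2, -2.4]
width: 0.311
shift [ -26.4 -230.  -130.2] len 266.0 rot [-8.3 -0.5  0. ] tcp [ 0.3993 -0.3839  0.0922] yaw -89.9
```

View pics/h4.png

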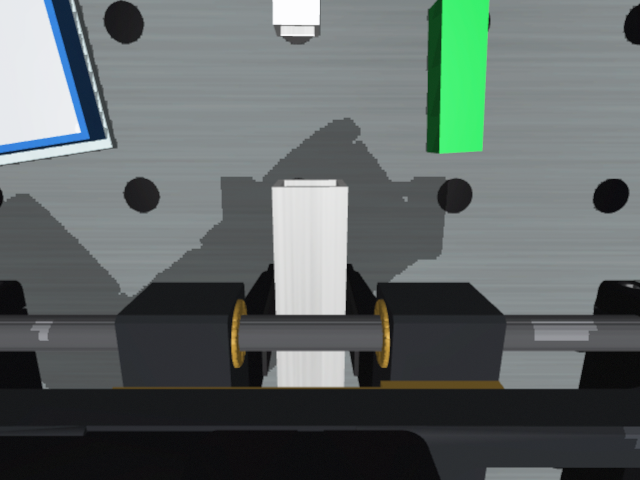

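```bash
python3 -m creep '[[0,-10,-25,-12,0,0,0],[0,-20,-60,-32,-2,0,0],[0,-26,-100,-56,-4,0,0],[0,-26,-140,-80,-6,0,0],[0,-26,-175,-100,-7,0,0],[0,-26,-205,-117,-8.3,0,0],[0,-26,-225,-127,-8.3,0,0],[0,-26,-230,-130,-8.3,0,0]]';python3 -m creep '[[0,0,0,0,0,0,0],[0,0,0,0,0,0,0],[0,0,0,0,0,0,0],[0,0,0,0,0,0,0],[0,0,0,0,0,0,0],[0,0,0,0,0,0,0],[0,0,0,0,0,0,0],[0,0,0,0,0,0,0]]';python3 -c "
from h import *
w=snap('wrist','h5');p=st(0,-.05,-.018);go(*p,-81.6)"
```

```text
time: 46.1
ee_pos: [0.5286, -0.1514, 0.118]
tool_rot: [0.052, 0.707, 0.053, -0.703]
ft_force: [-0.1, -0.2, -2.8]
width: 0.314
time: 46.9
ee_pos: [0.5286, -0.1514, 0.1181]
tool_rot: [0.052, 0.707, 0.053, -0.703]
ft_force: [0.3, -0.5, -2.5]
width: 0.309
shift [136.    2.4   0.9] len 136.0 rot [ 0.2 -0.4  0.1] tcp [ 0.5286 -0.1514  0.118 ] yaw -81.4
```

View pics/h5.png

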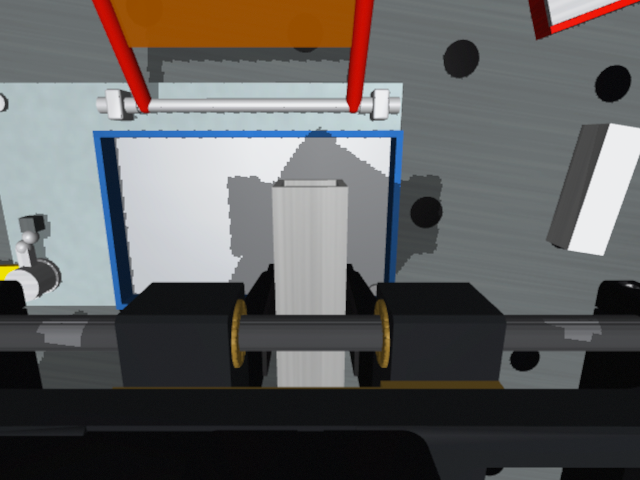

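```bash
python3 -m creep '[[0,30,2,0,0,0,0],[0,60,2,0,0,0,0],[0,90,2,0,0,0,0],[0,115,2,0,0,0,0],[0,130,2,0,0,0,0],[0,136,2,0,0,0,0],[0,136,2,0,0,0,0],[0,136,2,0,0,0,0]]';python3 -m creep '[[0,1,0,0,0,0,0],[0,2,0,0,0,0,0],[0,2,0,0,0,0,0],[0.45,2,0,0,0,0,0],[0.45,2,0,0,0,0,0],[0.45,2,0,0,0,0,0],[0.45,2,0,0,0,0,0],[0.45,2,0,0,0,0,0]]';python3 -m creep '[[0.5,0,0,0,0,0,0],[0.5,-15,0,0,0,0,0],[0.5,-40,0,0,0,0,0],[0.5,-80,0,0,0,0,0],[0.5,-120,0,0,0,0,0],[0.7,-160,0,0,0,0,0],[0.7,-200,0,0,0,0,0],[0.7,-220,0,0,0,0,0]]';python3 -c "
from h import *
w=snap('wrist','h6');go(.588,-.376,.2,-90)"
```

```text
time: 47.75
ee_pos: [0.5302, -0.1532, -0.0173]
tool_rot: [0.052, 0.708, 0.053, -0.703]
ft_force: [-0.4, 0.5, -1.9]
width: 0.316
time: 48.55
ee_pos: [0.5302, -0.1532, -0.0192]
tool_rot: [0.052, 0.708, 0.053, -0.703]
ft_force: [-1.0, 0.4, 0.6]
width: 0.45
time: 49.35
ee_pos: [0.5294, -0.1539, 0.2043]
tool_rot: [0.053, 0.709, 0.053, -0.701]
ft_force: [-0.3, -0.1, -0.1]
width: 0.679
shift [  7.1 227.9 -24.1] len 229.0 rot [ 8.6 -0.8 -0.1] tcp [ 0.5301 -0.1542  0.2062] yaw -81.4
```

View pics/h6.png

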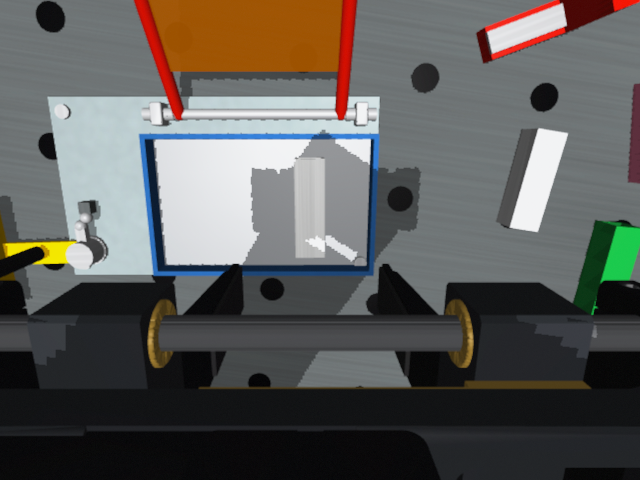

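```bash
python3 -m creep '[[0.7,0,28,-3,2,0,0],[0.7,0,60,-6,4,0,0],[0.7,0,95,-10,6,0,0],[0.7,0,130,-16,8.6,0,0],[0.7,0,165,-26,8.6,0,0],[0.7,0,195,-40,8.6,0,0],[0.7,0,220,-50,8.6,0,0],[0.7,0,228,-60,8.6,0,0]]';python3 -m creep '[[0.7,0,0,15,0,0,0],[0.7,0,0,30,0,0,0],[0.7,0,0,30,0,0,0],[0.7,0,0,30,0,0,0],[0.7,0,0,30,0,0,0],[0.7,0,0,30,0,0,0],[0.7,0,0,30,0,0,0],[0.7,0,0,30,0,0,0]]';python3 -c "
from h import *
w=snap('wrist','h7');go(.588,-.376,.0,-90)"
```

```text
time: 50.2
ee_pos: [0.6234, -0.373, 0.2062]
tool_rot: [-0.001, 0.711, -0.001, -0.703]
ft_force: [-0.8, -0.1, -0.7]
width: 0.699
time: 51.0
ee_pos: [0.5937, -0.3728, 0.2057]
tool_rot: [-0.001, 0.711, -0.001, -0.703]
ft_force: [0.1, 0.6, -0.1]
width: 0.701
shift [205.7   3.1   8.1] len 206.0 rot [-0.1 -0.7 -0. ] tcp [ 0.5936 -0.3729  0.2057] yaw -90.1
```

View pics/h7.png

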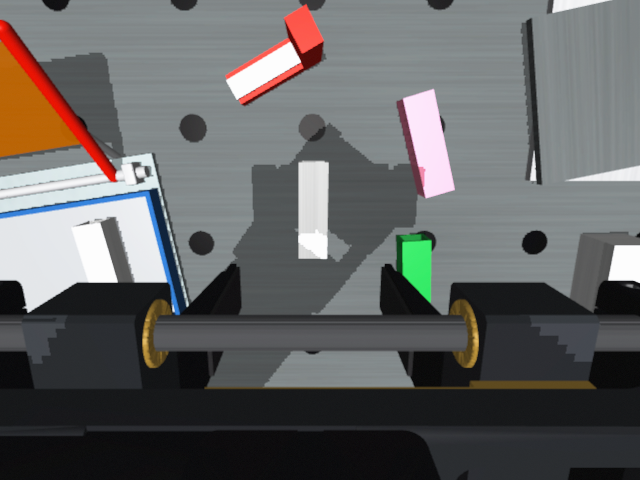

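```bash
python3 -c "
from h import *
w=snap('wrist')
c=np.array([onz(w,u,v,.03) for u,v in ((298,162),(328,161),(328,258),(299,258))]);print(c.round(4),c.mean(0))
go(c.mean(0)[0],c.mean(0)[1],-.03,-90)"
```

```text
[[ 0.6399 -0.3602  0.03  ]
 [ 0.6408 -0.3901  0.03  ]
 [ 0.54   -0.3908  0.03  ]
 [ 0.5401 -0.3602  0.03  ]] [ 0.5902174  -0.37532897  0.03      ]
shift [235.7   2.3   6.2] len 236.0 rot [-0.1 -0.7 -0. ] tcp [ 0.5935 -0.3729  0.2058] yaw -90.1
```

```bash
python3 -m creep '[[0.7,40,2,6,0,-0.7,0],[0.7,80,2,6,0,-0.7,0],[0.7,120,2,6,0,-0.7,0],[0.7,160,2,6,0,-0.7,0],[0.7,195,2,6,0,-0.7,0],[0.7,220,2,6,0,-0.7,0],[0.7,233,2,6,0,-0.7,0],[0.7,235,2,6,0,-0.7,0]]'; python3 -m creep '[[0,0,0,0,0,0,0],[0,0,0,0,0,0,0],[0,0,0,0,0,0,0],[0,0,0,0,0,0,0],[0,0,0,0,0,0,0],[0,0,0,0,0,0,0],[0,0,0,0,0,0,0],[0,0,0,0,0,0,0]]' 35;python3 -m creep '[[0,-5,0,0,0,0,0],[0,-20,0,0,0,0,0],[0,-45,0,0,0,0,0],[0,-80,0,0,0,0,0],[0,-115,0,0,0,0,0],[0,-145,0,0,0,0,0],[0,-155,0,0,0,0,0],[0,-155,0,0,0,0,0]]';python3 -c "
from h import *
w=snap('wrist','h8');p=st(0,.05,.12);go(*p,-81.6)"
```

```text
time: 51.9
ee_pos: [0.59, -0.3746, -0.0307]
tool_rot: [0.001, -0.707, 0.0, 0.708]
ft_force: [0.4, 0.0, -0.1]
width: 0.701
time: 52.7
ee_pos: [0.5902, -0.3748, -0.0301]
tool_rot: [0.001, -0.707, 0.001, 0.707]
ft_force: [-0.7, 0.3, 5.7]
width: 0.315
time: 53.5
ee_pos: [0.5907, -0.3751, 0.1265]
tool_rot: [-0.0, 0.707, -0.001, -0.707]
ft_force: [0.6, 0.0, -2.8]
width: 0.313
shift [   4.9 -319.8   76.6] len 329.0 rot [-8.5  0.1  0. ] tcp [ 0.5901 -0.3746  0.1246] yaw -90.1
```

View pics/h8.png

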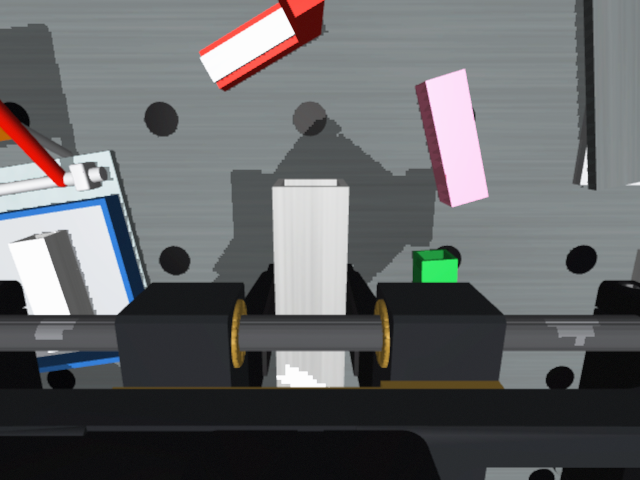

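```bash
python3 -m creep '[[0,-5,-20,20,0,0,0],[0,-10,-60,40,-2,0,0],[0,-10,-105,60,-4,0,0],[0,-10,-150,76,-6,0,0],[0,-5,-195,76,-8.5,0,0],[0,0,-240,76,-8.5,0,0],[0,5,-285,76,-8.5,0,0],[0,5,-320,76,-8.5,0,0]]';python3 -m creep '[[0,0,0,0,0,0,0],[0,0,0,0,0,0,0],[0,0,0,0,0,0,0],[0,0,0,0,0,0,0],[0,0,0,0,0,0,0],[0,0,0,0,0,0,0],[0,0,0,0,0,0,0],[0,0,0,0,0,0,0]]';python3 -c "
from h import *
w=snap('wrist','h9');p=st(0,.05,-.019);go(*p,-81.6)"
```

```text
time: 54.35
ee_pos: [0.5131, -0.052, 0.1178]
tool_rot: [-0.051, -0.703, -0.053, 0.707]
ft_force: [-0.1, -0.1, -2.5]
width: 0.311
time: 55.15
ee_pos: [0.5131, -0.0522, 0.1178]
tool_rot: [-0.051, -0.703, -0.052, 0.707]
ft_force: [0.3, -0.6, -2.4]
width: 0.313
shift [136.8   3.   -1.3] len 137.0 rot [-0.   0.3  0.1] tcp [ 0.5131 -0.0521  0.1178] yaw -81.6
```

View pics/h9.png

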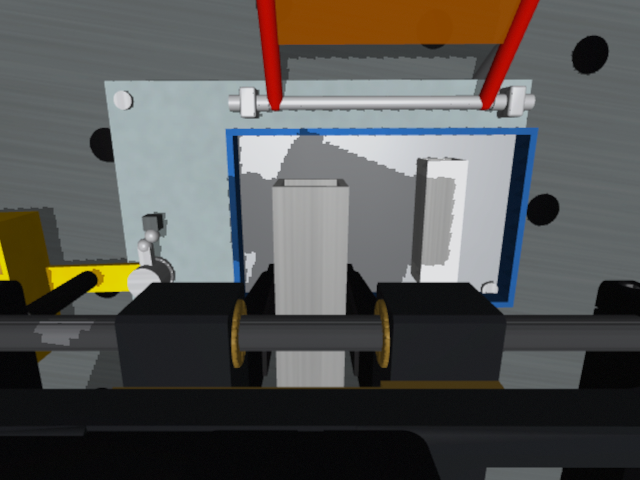

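```bash
python3 -m creep '[[0,30,3,0,0,0,0],[0,60,3,0,0,0,0],[0,90,3,0,0,0,0],[0,115,3,0,0,0,0],[0,130,3,0,0,0,0],[0,136,3,0,0,0,0],[0,138,3,0,0,0,0],[0,138,3,0,0,0,0]]';python3 -m creep '[[0.45,0,0,0,0,0,0],[0.45,0,0,0,0,0,0],[0.45,0,0,0,0,0,0],[0.45,0,0,0,0,0,0],[0.45,0,0,0,0,0,0],[0.45,-15,0,0,0,0,0],[0.45,-40,0,0,0,0,0],[0.45,-80,0,0,0,0,0]]';python3 -m creep '[[0.5,-40,0,0,0,0,0],[0.5,-80,0,0,0,0,0],[0.5,-120,0,0,0,0,0],[0.5,-150,0,0,0,0,0],[0.5,-150,0,30,0,0,0],[0.5,-150,0,60,0,0,0],[0.5,-150,0,80,0,0,0],[0.5,-150,0,80,0,0,0]]';python3 -c "
from h import *
snap('wrist','i1');snap('scene','i2');snap('side','i3')"
```

```text
time: 56.0
ee_pos: [0.5132, -0.0549, -0.0198]
tool_rot: [-0.051, -0.704, -0.052, 0.707]
ft_force: [0.1, -0.9, -2.0]
width: 0.317
time: 56.8
ee_pos: [0.5124, -0.0548, 0.0597]
tool_rot: [-0.051, -0.702, -0.053, 0.708]
ft_force: [0.3, 0.3, 0.2]
width: 0.447
time: 57.6
ee_pos: [0.4327, -0.0668, 0.2107]
tool_rot: [-0.05, -0.702, -0.053, 0.708]
ft_force: [0.3, 0.4, 0.2]
width: 0.502
```

View pics/i1.png

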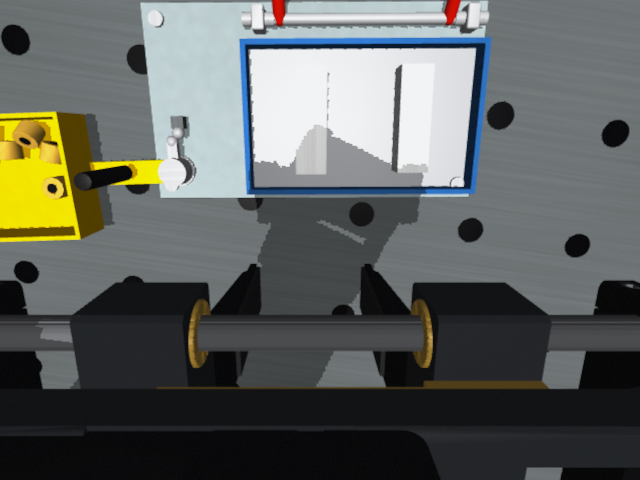

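View pics/i2.png

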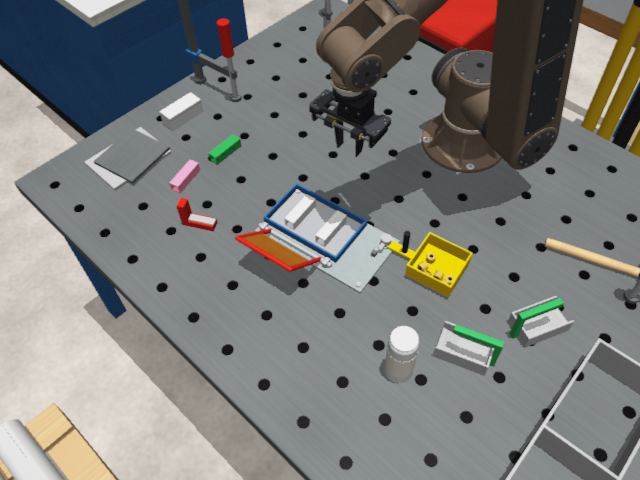

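View pics/i3.png

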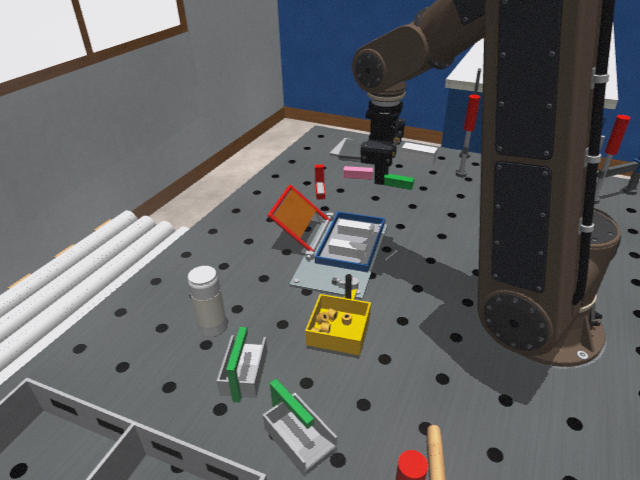

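```bash
python3 -c "
from h import *
d=snap('side');s=snap('scene')
a=cv2.resize(d['img'][100:260,420:640,::-1],None,fx=3,fy=3);cv2.imwrite('pics/j1.png',a)
a=cv2.resize(s['img'][0:200,220:520,::-1],None,fx=2.6,fy=2.6);cv2.imwrite('pics/j2.png',a)
crop(d,200,180,400,420,2,'j3');crop(s,230,170,520,380,2.7,'j4')
"
```

```text
(no output)
```

View pics/j1.png

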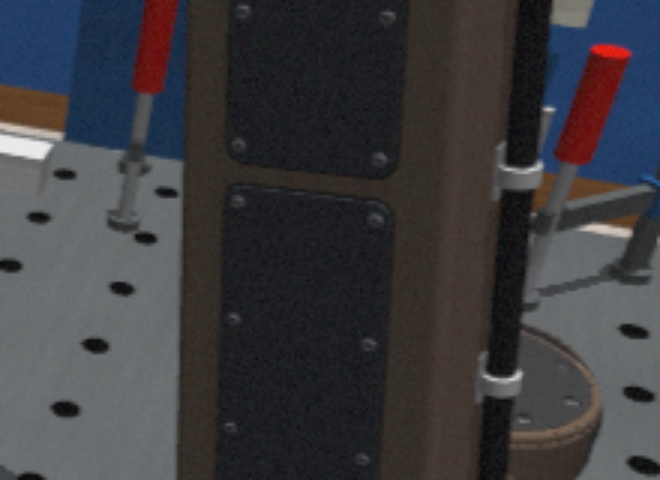

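View pics/j2.png

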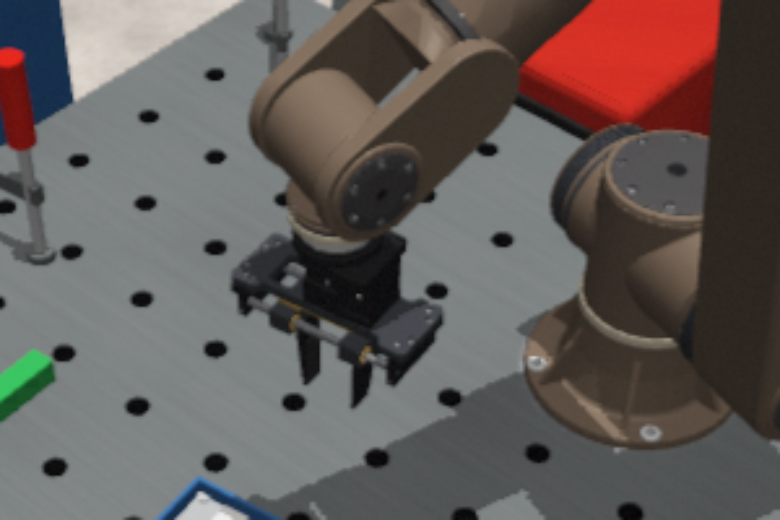

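View pics/j4.png

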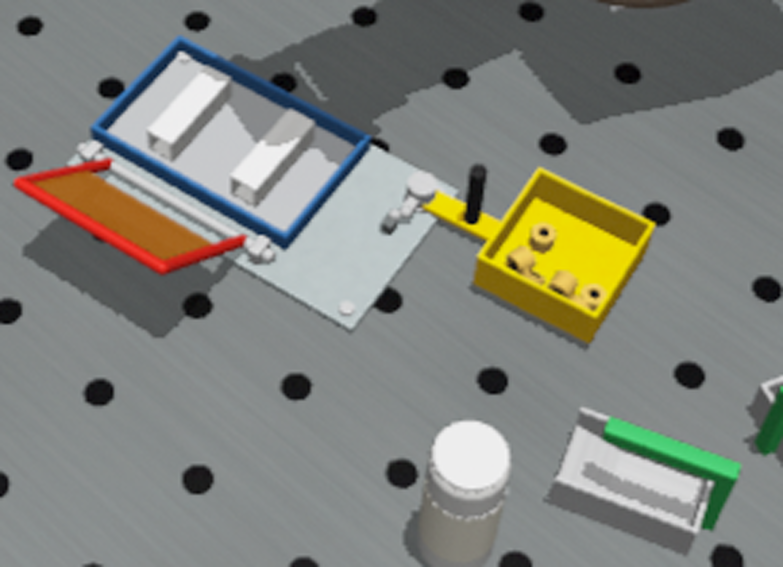

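```bash
python3 -c "
from h import *
s=snap('scene');d=snap('side')
print('can',onz(s,399+4.5,338,.16))
print(pose()[1]['time'],pose()[1]['ft_force']);print(robot.finish_job())"
```

```text
can [0.69327557 0.32239019 0.16      ]
57.95 [ 0.87088938 -0.59190304  0.24488669]
the job is handed in; nothing more can be done
None
```

The job is done and handed in at about 58 s. My last pictures showed every part in place.

- **Shield:** I pushed it over centre and it snapped to its far stop. My first push passed over the bar without touching it, because the real fingertips end about 38 mm short of the stated TCP. I measured that by touching the bench and corrected for it afterwards.
- **Dish arm:** I swung it out after the shield. It ended at about 99.5° in the world frame, which is about 1.59 rad on the joint, pressing on the end stop with about 6 N. The dish stayed in line once I let go.
- **Bosses:** All six are in the dish. I poured from the right-hand scoop before swinging the arm. A first try at pouring towards the robot stopped at a wrist joint limit, so I turned the scoop and poured towards −y.
- **Tubes:** Only two were there. Both lie flat on the tray floor, side by side and not touching. One was knocked aside during the run, so I measured it again before gripping it. I left the green, pink and larger white look-alikes alone.
- **Scoop and bystanders:** The scoop stands upright and empty on the bench. The spray can is within about 3 mm of its first measurement, which is within the measuring error. The magnet looks unmoved in the pictures, but I did not measure it. The gripper is open and clear of everything.

The joint angles come from the gripper's position and the pictures, not from a direct reading. The interface gave no verdict.

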